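# Make up two spinning-top kits

## Task

Make up the two kits: put the small drum top, the turned handle and the square stand into the tray with three compartments, and the large drum top and the whipping top into the tray with two, one thing to a compartment. Stand each one as it stands now, upright and flat on the compartment's floor, and leave the wax tin, varnish jar and sanding block where they are.

Things in the scene. Friction and masses are not known exactly. Their poses are not given: they have to be found in the camera images.
- tray_three: Long shallow wooden kit tray, 264 x 92 mm, fixed to the bench: a row of three equal square compartments, each 80 x 80 mm inside, with mid-brown floor and dark lips. Origin at the centre of its underside, on the bench; x runs along the row, y across it, z up. Compartment centres at x = -86, 0 and +86 mm, y = 0. Floor 4 mm and lips (6 mm thick) 8 mm above the bench; hold things above their mid-height so that the fingertips clear the lips.
- tray_two: The shorter kit tray, 178 x 92 mm, fixed to the bench, made like the other but with two compartments, 80 x 80 mm inside. Origin at the centre of its underside, on the bench; x along the row, y across, z up. Compartment centres at x = -43 and +43 mm, y = 0. Floor 4 mm, lips (6 mm thick) 8 mm above the bench.
- drum_large_mid (a point): Large drum top: plain pale wooden drum, 62 mm across and 46 mm high, dark slits round its side, flat top with a darker ring and centre dot, standing on its flat base. The point is its centre, 23 mm above its base. Its z axis points up. About 85 g.
- drum_small_mid (a point): Small drum top: the same look, 42 mm across and 44 mm high, standing on its flat base. The point is its centre, 22 mm above its base. Its z axis points up. About 45 g.
- handle_mid (a point): Turned handle of mid-brown wood, 68 mm high, standing upright on a round foot 46 mm across and 8 mm thick; above that a 28 mm thick straight barrel from 20 to 48 mm up (grip here), a thin neck and a 24 mm bead at the top (not one of the show pieces fixed on the white step at the back). The point is its centre, 34 mm above its base. Its z axis points up. About 50 g.
- whip_top_mid (a point): Whipping top of pale wood standing on its flat end with the point up: straight cylinder 40 mm across up to 34 mm, then a cone to a small steel ball at the tip, 56 mm high in all. The point is on its axis, 26 mm above its base. Its z axis points up. About 45 g.
- stand_mid (a point): Square spinning stand: pale wooden block 50 x 50 x 46 mm (46 high) with a round dark dish marked in its top. The point is its centre, 23 mm above its base; x and y are square to its sides, z up. About 70 g.
- wax_tin_mid (a point): Bystander: low round metal tin, 55 mm across, 25 mm high, with brass lid, loose among the stock. Point at its centre. Not to be moved.
- varnish_jar_mid (a point): Bystander: small amber jar with black cap, 42 mm across, 52 mm high, loose among the stock. Point at its centre. Not to be moved.
- sanding_block_mid (a point): Bystander: cork sanding block with grey underside, 66 x 36 x 26 mm (26 high), long along its x, loose among the stock. Point at its centre. Not to be moved.
Mind the look-alikes: they are no part of the job. Leave any purple look-alike of the part that bears drum_small_mid alone.

How it is judged:
By the outcome, as a careful person would: the job done as asked, in the order asked, and still so for the second after the job is handed in, with the robot touching nothing.
It also fails if it takes over 134 s, if anything falls off the work surface, if the arm or the gripper's body presses on something with over 40 N, if the wrist force passes 120 N, or if a joint passes its speed limit or range.

## Robot

A 6-joint arm with a two-finger parallel gripper is mounted at the origin on the work surface. World frame = base frame: x ahead of the robot, y to its left, z up, the work surface at z = 0. Lengths are in mm, angles in rad, forces in N, time in s.
With the tool pointing down it reaches from about 350 to 925 mm from the base axis. Payload 6.4 kg.
Tool frame: the origin (TCP) lies at the very end of the fingers, on their centre line; the grasp point (between the pads) lies 19 mm behind it; z points along the fingers, y is the line along which they close (so a half turn about z gives the same grasp; the last joint's range is limited). The gripper opens to 94 mm and grips with 3 to 60 N. Pads are 16 mm wide; open, the fingers measure 119 mm over their backs; the gripper's body (75 mm by 177 mm) begins 78 mm behind the grasp point.
Start: joints at [1.104, 0.245, 1.558, -0, 1.339, -0.174], TCP at [187.609, 622.347, 174.755] pointing down, gripper open.
Joint ranges: [-3.13, 3.13], [-1.02, 2.26], [0.13, 2.54], [-0.95, 4.09], [0.21, 2.88], [-2.74, 2.74]. Speed limits (rad/s): [2.57, 2.57, 3.14, 3.14, 3.14, 3.14].

## Interface

Orientations are given as a 3x3 rotation matrix whose columns are the frame's x, y, z axes.
In Python, from station import * gives the robot as it stands.
- The arm moves only by the tool apply_moves, never from a script. Its argument "series" is text: rows parted by semicolons, each of 7 numbers parted by spaces: the opening, from -1 (shut) to 1 (fully open), so that 0 is half open, then the shift along the tool's x, y, z in cm, then the turn, a rotation vector about the tool's x, y, z in degrees. A call has 1 to 5 rows; each row is the pose to reach, as a shift and turn from the pose commanded when the call began, along the tool's axes at that moment; what a row does not reach only later rows make up. A row lasts 1/12 s, in which the tool goes at most 41.7 mm and 7.16 degrees, less where a joint would pass 70% of its speed; a pose out of reach is approached as far as the arm can. A call with a gripper value outside its range is refused whole. The fingers move at their own pace and stop on an object; "squeeze" is the grip in N (left out, the last holds). Time passes only in rows, so rows that repeat a pose let the fingers close. It gives the time, the measured TCP pose, the force, the opening and the grip force at its end, in the units of the state.
- read_state(): the state, without advancing time (a new reading comes with each control period).
- snapshot(name): name is "side" or "top" or "wrist"; returns the picture (400x640x3 uint8, red, green, blue); there is no depth.
- camera_params(name): a dict with "camera_matrix" (3x3 intrinsics, pixels), "distortion" ([k1, k2, p1, p2, k3] as OpenCV has them; the pictures are not rectified), "extrinsics" (4x4, takes a point from camera to world coordinates). Camera axes: x right, y down, z forward; pixel columns grow to the right and rows downward; lengths in mm; the calibration is good to about 2 mm. A picture is of the moment at which its call begins: read the wrist's pose just before it. camera_params takes no time and is no camera call; for the wrist camera it gives the pose at the moment of the call.
- finish_job(): hands the job in; it is judged then, once.
The state is a dict: "time_s": time; "joints": joint angles; "qvel": joint speeds; "joint_torque": joint torques, N m; "tcp_pos": TCP position; "tool_rot": TCP orientation; "contact_force": force on the tool from outside, world axes, zero at the start; "torque": the same for the moment, N m; "opening": opening from 0.0 (shut) to 1.0 (fully open); "gripper_force": force on a finger pad.
Only numpy, scipy, OpenCV 4.12 (cv2) and the standard library are available. Lean on these libraries where they do the work, as an engineer would, in place of code of your own. Each camera call takes 0.05 s, during which the arm holds its last target. There are 200 camera calls.

## Working session

There is one attempt and no reset: what is moved stays moved. The work goes in short steps, Python scripts to look and compute and a tool call to move; the robot and the scene stay as the last step left them, time stands still between calls to the robot, and variables do not carry over. Pictures are saved under pics/ and viewed, at most 14 in all, crops included, and the job is handed in when it is done.

Besides the shell and the picture viewer there is one more tool, called after "Request:" as name(argument=value, ...) on one line, values as JSON. apply_moves: Moves the arm, as the interface text tells. Its arguments: {"type":"object","properties":{"series":{"type":"string"},"squeeze":{"type":"number"}},"required":["series"]}

```bash
mkdir -p pics; ls
python3 - <<'E'
from station import *
import cv2, numpy as np
s=read_state(); print(s['time_s'],s['tcp_pos'],np.round(s['tool_rot'],3).tolist())
for n in("top","side"):
    im=snapshot(n); cv2.imwrite(f'pics/{n}0.png',im[:,:,::-1])
    p=camera_params(n); print(n,np.round(p['camera_matrix'],1).tolist(),np.round(p['extrinsics'],3).tolist(),p['distortion'])
E
```

```text
pics
0.0 [187.2972057  621.76438948 173.69201925] [[-0.957, 0.289, -0.001], [0.289, 0.957, -0.002], [0.0, -0.002, -1.0]]
top [[390.7, 0.0, 318.9], [0.0, 390.7, 209.3], [0.0, 0.0, 1.0]] [[0.009, -0.997, 0.08, 478.941], [-1.0, -0.011, -0.018, 8.994], [0.019, -0.08, -0.997, 826.785], [0.0, 0.0, 0.0, 1.0]] [-0.05833531  0.          0.          0.          0.        ]
side [[415.7, 0.0, 328.0], [0.0, 415.7, 195.3], [0.0, 0.0, 1.0]] [[0.775, -0.445, 0.449, 191.194], [-0.632, -0.554, 0.541, -422.347], [0.008, -0.703, -0.711, 610.341], [0.0, 0.0, 0.0, 1.0]] [0.00126016 0.         0.         0.         0.        ]
```

View pics/top0.png

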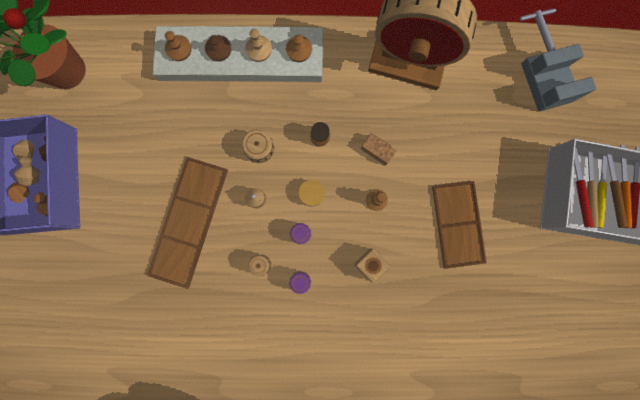

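View pics/side0.png

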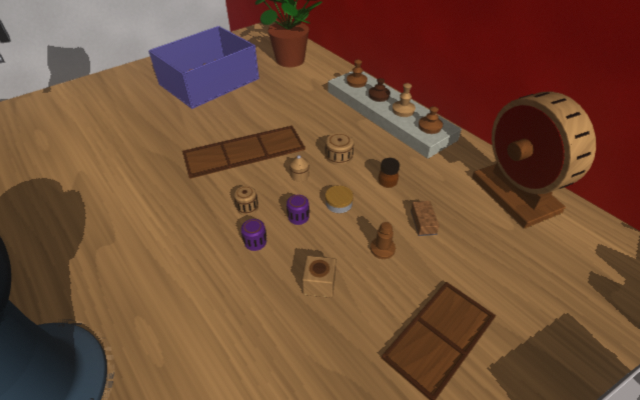

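Candidates in the top view:
- **Small drum:** pale at (260,265). The purple look-alikes are at (300,233) and (300,283), and the large drum is at (258,144).
- **Handle:** (376,200). The show pieces on the step are at (178,47), (218,47), (258,45) and (299,47).
- **Whipping top:** (257,198).
- **Stand:** (372,264).
- **Trays:** three compartments at (187,222), two compartments at (459,224).

I'll check these in a close crop and measure.

```bash
cat > h.py <<'E'
from station import *
import cv2, numpy as np
def ray(n,uv,p=None):
    p=p or camera_params(n)
    K=np.array(p['camera_matrix']);E=np.array(p['extrinsics'])
    q=cv2.undistortPoints(np.array(uv,float).reshape(-1,1,2),K,np.array(p['distortion'],float)).reshape(-1,2)
    d=np.c_[q,np.ones(len(q))]@E[:3,:3].T
    return E[:3,3],d
def plane(n,uv,z,p=None):
    o,d=ray(n,uv,p); return (o+d*((z-o[2])/d[:,2])[:,None])[:,:2]
E
cat > m.py <<'E'
from h import *
im=cv2.imread('pics/top0.png')
c=im[120:295,140:490]; cv2.imwrite('pics/topc.png',cv2.resize(c,None,fx=2.28,fy=2.28,interpolation=cv2.INTER_CUBIC))
s=cv2.imread('pics/side0.png')[120:400,180:500]; cv2.imwrite('pics/sidec.png',cv2.resize(s,None,fx=2,fy=2,interpolation=cv2.INTER_CUBIC))
hsv=cv2.cvtColor(im,cv2.COLOR_BGR2HSV)
m=((hsv[...,2]<140)).astype(np.uint8); m[:, :140]=0; m[:150]=0
cv2.imwrite('pics/m.png',m*255)
for c in cv2.findContours(m,cv2.RETR_EXTERNAL,cv2.CHAIN_APPROX_NONE)[0]:
    if cv2.contourArea(c)>2000:
        b=cv2.boxPoints(cv2.minAreaRect(c))
        w=plane('top',b,8); print(b.round(1).tolist(),w.round(1).tolist(),w.mean(0).round(1),np.linalg.norm(w-np.roll(w,1,0),axis=1).round(1))
E
python3 m.py
```

```text
[[426.8999938964844, 185.10000610351562], [474.8999938964844, 178.5], [486.5, 262.79998779296875], [438.6000061035156, 269.5]] [[598.9, -236.3], [614.8, -341.6], [434.4, -363.1], [420.3, -259.2]] [ 517.1 -300. ] [180.  106.5 181.7 104.9]
[[142.5, 274.5], [182.6999969482422, 153.89999389648438], [228.60000610351562, 169.1999969482422], [188.39999389648438, 289.79998779296875]] [[404.3, 360.6], [660.0, 285.2], [627.8, 186.0], [374.2, 263.0]] [516.6 273.7] [102.1 266.6 104.3 265. ]
[[568.0, 150.0], [639.0, 150.0], [639.0, 236.0], [568.0, 236.0]] [[682.3, -556.9], [687.2, -730.6], [492.7, -717.8], [492.2, -547.9]] [ 588.6 -638.3] [190.3 173.7 194.9 169.9]
[[487.8999938964844, 219.3000030517578], [502.1000061035156, 137.6999969482422], [653.0999755859375, 163.89999389648438], [638.9000244140625, 245.5]] [[527.1, -368.2], [706.1, -405.7], [656.1, -764.0], [471.6, -716.5]] [ 590.2 -563.6] [352.7 183.  361.8 190.5]
```

View pics/topc.png

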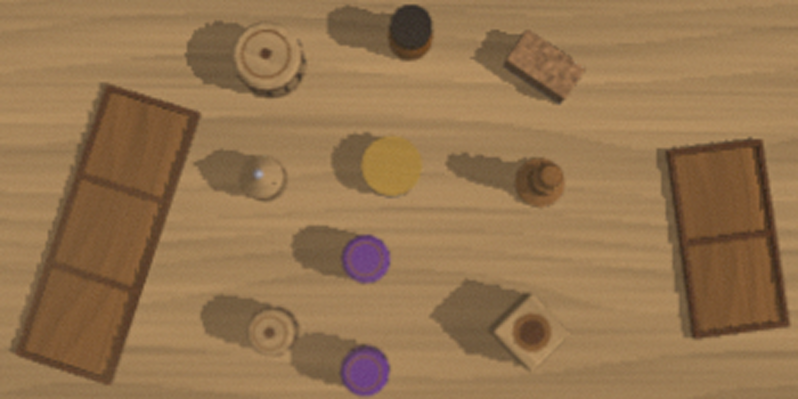

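View pics/sidec.png

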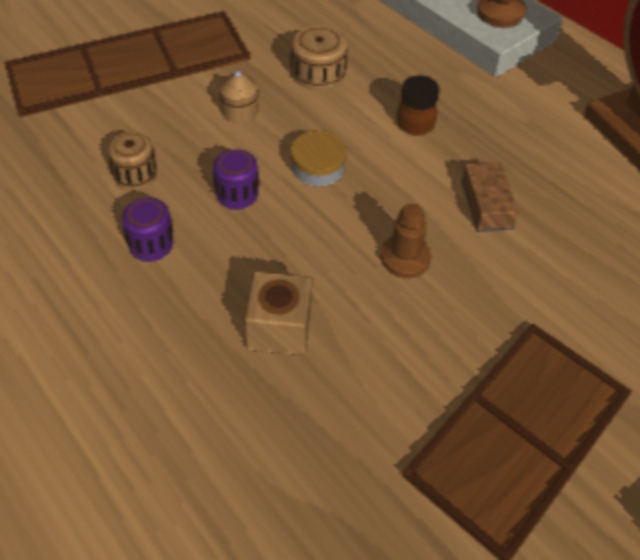

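Both crops confirm the choices. In the top crop:
- small drum dot (269,332), pale with slits
- large drum dot (265,54)
- whip tip (259,174)
- handle foot (540,182)
- stand dish (532,331)
- trays at left and right

The purple drums are at (366,258) and (366,370), and I'll leave those alone.

```bash
cat > m2.py <<'E'
from h import *
T=lambda a:np.array(a,float)/2.28+[140,120]-.3
S=lambda a:np.array(a,float)/2+[180,120]-.25
f=lambda n,a,z:plane(n,a,z).round(1)
for n,t,s,z in [('Ld',(265,54),(320,40),46),('Sd',(269,332),(130,145),44),('whip',(259,174),(237,74),54),('bead',(549,175),(412,217),58),('foot',(540,183),(407,258),8),('dish',(532,331),(279,296),46),('tin',(391,166),(320,150),25)]:
    print(n,f('top',[T(t)],z),f('side',[S(s)],z))
print('standtop',f('top',T([(530,293),(569,333),(531,370),(491,332)]),46).tolist(), f('side',S([(255,272),(312,276),(306,326),(248,320)]),46).tolist())
for n,t,s in [('three',[(105,85),(199,113),(109,383),(13,352)],[(227,15),(248,55),(22,109),(6,68)]),('two',[(665,151),(762,140),(788,325),(692,338)],[(532,324),(629,392),(505,556),(404,468)])]:
  for c,a in(('top',T(t)),('side',S(s))):
    w=plane(c,a,8); r=cv2.minAreaRect(w.astype(np.float32)); x=(w[0]+w[1]-w[2]-w[3])
    print(n,c,w.round(1).tolist(),w.mean(0).round(1),np.linalg.norm(w-np.roll(w,1,0),axis=1).round(1),'row yaw',np.degrees(np.arctan2(x[1],x[0])).round(2))
E
python3 m2.py
```

```text
Ld [[674.7 123.8]] [[676.7 124.5]]
Sd [[428.8 115.1]] [[429.2 115.7]]
whip [[566.  125.3]] [[565.7 126.9]]
bead [[ 567.6 -127.5]] [[ 567.5 -126.8]]
foot [[ 565.8 -127.9]] [[ 563.7 -131.8]]
dish [[ 431.7 -114.3]] [[ 431.7 -112.3]]
tin [[577.9  10.4]] [[580.2  10. ]]
standtop [[464.8, -112.6], [430.1, -146.9], [397.9, -113.5], [430.6, -78.4]] [[431.0, -80.9], [465.4, -113.8], [430.7, -148.0], [398.3, -114.7]]
three top [[653.3, 278.3], [627.7, 189.4], [378.6, 265.0], [405.2, 354.5]] [516.2 271.8] [259.5  92.5 260.3  93.3] row yaw -16.97
three side [[653.0, 269.4], [626.6, 191.7], [383.1, 269.0], [399.9, 343.1]] [515.6 268.3] [263.5  82.  255.5  76. ] row yaw -16.92
two top [[597.3, -245.9], [609.1, -339.3], [435.7, -360.4], [423.6, -269.1]] [ 516.4 -303.7] [175.3  94.1 174.7  92.2] row yaw 7.27
two side [[597.1, -248.3], [607.6, -337.7], [435.7, -357.6], [425.1, -269.4]] [ 516.3 -303.3] [173.3  90.1 173.   88.9] row yaw 6.79
```

```bash
cat > to.py <<'E'
# usage: to.py x y z closing_angle_deg -> shift (cm) and turn about tool z from where it stands
from h import *; import sys
from scipy.spatial.transform import Rotation as Ro
x,y,z,a=map(float,sys.argv[1:5]); s=read_state(); R=np.array(s['tool_rot'])
d=R.T@(np.array([x,y,z])-s['tcp_pos'])
ty=np.array([np.cos(np.radians(a)),np.sin(np.radians(a)),0])
if ty@R[:,1]<0: ty=-ty
Z=np.array([0,0,-1.]); G=np.c_[np.cross(ty,Z),ty,Z]
print('t',round(s['time_s'],2),'shift cm',(d/10).round(2),'turn',np.degrees(Ro.from_matrix(R.T@G).as_rotvec()).round(1),'j6',round(s['joints'][5],2),'rows',np.ceil(np.linalg.norm(d)/41.7))
E
python3 to.py 429 115.4 110 73
```

```text
t 0.1 shift cm [-37.76 -41.5    6.44] turn [-0.1 -0.   0.2] j6 -0.17 rows 14.0
```

Request:
apply_moves(series="0.3 -12.6 -13.8 2.1 0 0 0;0.3 -12.6 -13.8 2.1 0 0 0;0.3 -12.6 -13.8 2.1 0 0 0;0.3 -12.6 -13.8 2.1 0 0 0;0.3 -12.6 -13.8 2.1 0 0 0", squeeze=15)

```text
time_s: 0.52
tcp_pos: [268.9, 450.3, 152.4]
tool_rot: [[-0.957, 0.29, -0.001], [0.29, 0.957, -0.002], [0.0, -0.003, -1.0]]
contact_force: [0.7, 0.2, 1.4]
opening: 0.687
gripper_force: 0.0
```

Request:
apply_moves(series="0.3 -12.6 -13.8 2.1 0 0 0;0.3 -12.6 -13.8 2.1 0 0 0;0.3 -12.6 -13.8 2.1 0 0 0;0.3 -12.6 -13.8 2.1 0 0 0;0.3 -12.6 -13.8 2.1 0 0 0")

```text
time_s: 0.93
tcp_pos: [349.7, 282.1, 131.9]
tool_rot: [[-0.957, 0.291, -0.001], [0.291, 0.957, -0.001], [0.0, -0.001, -1.0]]
contact_force: [-0.2, 0.2, 0.1]
opening: 0.651
gripper_force: 0.0
```

Request:
apply_moves(series="0.3 -12.6 -13.8 2.1 0 0 0;0.3 -12.6 -13.8 2.1 0 0 0;0.3 -12.6 -13.8 2.1 0 0 0;0.3 -12.6 -13.8 2.1 0 0 0;0.3 -12.6 -13.8 2.1 0 0 0")

```text
time_s: 1.35
tcp_pos: [430.8, 113.5, 111.3]
tool_rot: [[-0.957, 0.292, -0.0], [0.292, 0.957, -0.001], [-0.0, -0.001, -1.0]]
contact_force: [0.0, 0.7, 1.0]
opening: 0.648
gripper_force: 0.0
```

```bash
python3 to.py 429 115.4 110 73; python3 -c "
from h import *
cv2.imwrite('pics/w1.png',snapshot('wrist')[:,:,::-1])"
```

```text
t 1.35 shift cm [0.23 0.13 0.13] turn [-0.  0.  0.] j6 -1.27 rows 1.0
```

View pics/w1.png

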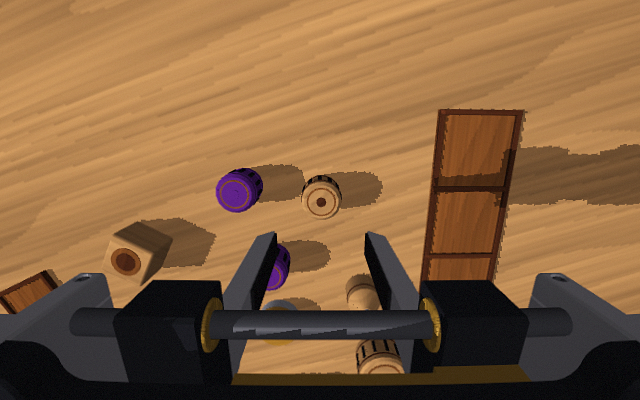

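The wrist view shows the pale small drum at (321,200), centred between the fingers (x≈321), with a purple one at (238,190). The tray is at (475,190). I'll check the dot's position and the tray by ray.

```bash
python3 -c "
from h import *
print(plane('wrist',[(321,202),(125,261)],45).round(1).tolist()); w=plane('wrist',[(438,110),(525,110),(509,189.5),(431.5,187.5)],8);print(w.round(1).tolist())"
```

```text
[[429.4, 115.4], [430.8, -115.1]]
[[377.7, 263.2], [404.7, 356.1], [489.4, 328.0], [460.2, 239.9]]
```

Request:
apply_moves(series="0.3 0.2 0.1 3 0 0 0;0.3 0.2 0.1 6.5 0 0 0;0.3 0.2 0.1 9 0 0 0;0.3 0.2 0.1 9.9 0 0 0;0.3 0.2 0.1 9.9 0 0 0")

```text
time_s: 1.82
tcp_pos: [425.8, 118.6, 10.5]
tool_rot: [[-0.957, 0.288, -0.006], [0.288, 0.957, 0.0], [0.006, -0.002, -1.0]]
contact_force: [-0.0, 0.5, 0.1]
opening: 0.655
gripper_force: 0.0
```

Request:
apply_moves(series="-1 0 0 0 0 0 0;-1 0 0 0 0 0 0;-1 0 0 0 0 0 0;-1 0 0 0 0 0 0;-1 0 0 0 0 0 0", squeeze=15)

```text
time_s: 2.23
tcp_pos: [429.3, 118.5, 13.8]
tool_rot: [[-0.957, 0.288, 0.002], [0.288, 0.957, -0.0], [-0.002, 0.001, -1.0]]
contact_force: [-0.5, 0.7, -0.5]
opening: 0.333
gripper_force: 0.0
```

Request:
apply_moves(series="-1 0 0 -1 0 0 0;-1 0 0 -3 0 0 0;-1 0 0 -6 0 0 0;-1 0 0 -9 0 0 0;-1 0 0 -9 0 0 0")

```text
time_s: 2.65
tcp_pos: [433.1, 118.6, 109.8]
tool_rot: [[-0.957, 0.288, 0.012], [0.288, 0.957, 0.0], [-0.012, 0.004, -1.0]]
contact_force: [1.3, -0.3, 1.1]
opening: 0.005
gripper_force: 0.0
```

```bash
python3 to.py 433.8 296.4 100 73; python3 to.py 433.8 296.4 16.5 73
```

```text
t 2.65 shift cm [ 5.07 17.04  0.98] turn [0.2 0.7 0.2] j6 -1.26 rows 5.0
t 2.65 shift cm [ 5.17 17.01  9.33] turn [0.2 0.7 0.2] j6 -1.26 rows 5.0
```

The fingers closed past the drum's width without any grip force, so I need to look.

```bash
python3 -c "
from h import *
a=snapshot('wrist')[:,:,::-1]; b=snapshot('top')[:,:,::-1]
cv2.imwrite('pics/w2.png',np.hstack([cv2.resize(a,(400,250)),cv2.resize(b[100:300,140:460],(400,250))]))"
```

```text
(no output)
```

View pics/w2.png

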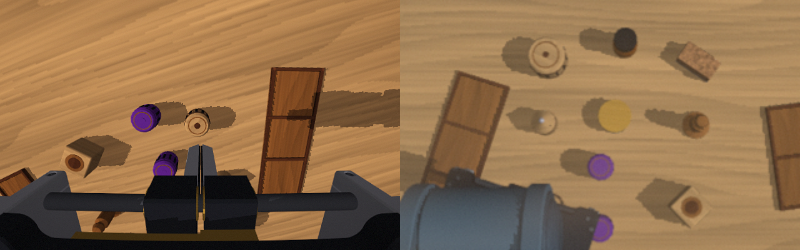

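```bash
python3 -c "
from h import *
s=read_state();p=camera_params('wrist');E=np.array(p['extrinsics']);K=np.array(p['camera_matrix'])
print(plane('wrist',[(316,200)],45).round(1))
t=np.array(s['tcp_pos']);print(t,E[:3,3].round(1),E[:3,2].round(2))
for z in (t[2],44,12):
  q=np.linalg.inv(E)@np.r_[t[:2],z,1]; print(z,(K@q[:3]/q[2])[:2].round(1))
"
```

```text
[[422.5 118.1]]
[429.70718636 118.44311515 104.74645939] [351.9 143.3 314.9] [ 0.27 -0.08 -0.96]
104.74645939490654 [318.1 227.9]
44 [318.4 206.1]
12 [318.6 197.9]
```

```bash
python3 -c "
from h import *
for i in range(4): 
  s=read_state();p=camera_params('wrist');a=snapshot('wrist'); print(s['time_s'],np.round(s['tcp_pos'],1),round(s['opening'],3),np.round(s['tool_rot'],3)[:,2])
cv2.imwrite('pics/w3.png',a[:,:,::-1][130:250,240:440].repeat(4,0).repeat(4,1))
import pickle;pickle.dump(p,open('p.pkl','wb'))"
```

```text
2.75 [429.7 118.4 104.7] 0.007 [ 0.004  0.    -1.   ]
2.8 [428.4 118.4 103.1] 0.004 [ 0.001  0.    -1.   ]
2.85 [427.7 118.4 102.1] 0.01 [-0.001 -0.    -1.   ]
2.9 [427.3 118.4 101.6] 0.01 [-0.002  0.    -1.   ]
```

View pics/w3.png

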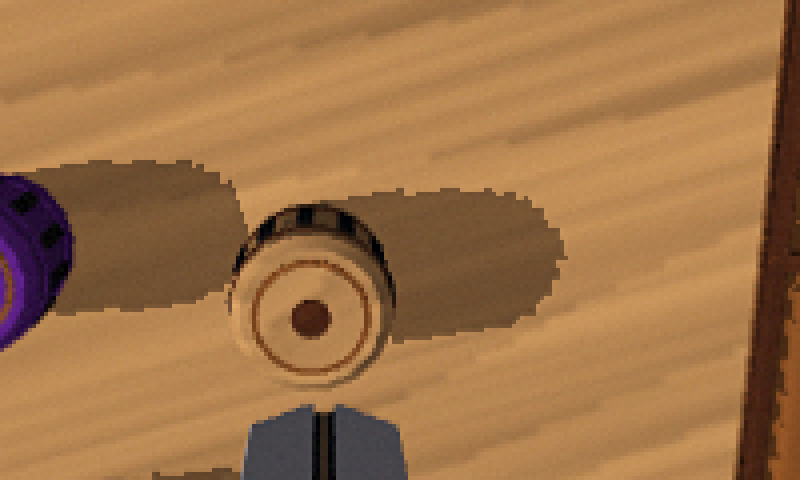

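```bash
python3 -c "
from h import *
import pickle
s=read_state();print(np.round(s['tcp_pos'],1));print(plane('wrist',[(317.3,209.5)],44).round(1))
p=camera_params('wrist');E=np.array(p['extrinsics']);K=np.array(p['camera_matrix'])
for z in (s['tcp_pos'][2],44):
  q=np.linalg.inv(E)@np.r_[s['tcp_pos'][:2],z,1]; print(z,(K@q[:3]/q[2])[:2].round(1))"
```

```text
[427.2 118.4 101.4]
[[429.  116.6]]
101.43516983372403 [318.1 227.8]
44 [318.5 207.4]
```

Request:
apply_moves(series="0.3 -0.1 -0.2 0 0 0 0;0.3 -0.1 -0.2 0 0 0 0;0.3 -0.1 -0.2 0 0 0 0;0.3 -0.1 -0.2 0 0 0 0;0.3 -0.1 -0.2 0 0 0 0")

```text
time_s: 3.37
tcp_pos: [428.7, 116.2, 102.6]
tool_rot: [[-0.957, 0.289, -0.0], [0.289, 0.957, 0.0], [0.0, -0.0, -1.0]]
contact_force: [-0.1, 0.8, -0.2]
opening: 0.323
gripper_force: 0.0
```

Request:
apply_moves(series="0.3 0 0 0 0 0 0;0.3 0 0 0 0 0 0;0.3 0 0 0 0 0 0;0.3 0 0 0 0 0 0;0.3 0 0 0 0 0 0")

```text
time_s: 3.78
tcp_pos: [428.8, 116.2, 102.8]
tool_rot: [[-0.957, 0.289, 0.0], [0.289, 0.957, 0.0], [-0.0, 0.0, -1.0]]
contact_force: [0.5, -1.5, 0.2]
opening: 0.643
gripper_force: 0.0
```

```bash
python3 -c "
from h import *
s=read_state();print(s['tcp_pos'],s['opening'],np.round(s['tool_rot'],3).tolist())
cv2.imwrite('pics/w4.png',snapshot('wrist')[:,:,::-1][130:250,240:440].repeat(4,0).repeat(4,1))"
```

```text
[428.81770407 116.20775514 102.7986486 ] 0.6433373812353682 [[-0.957, 0.289, 0.0], [0.289, 0.957, 0.0], [-0.0, 0.0, -1.0]]
```

View pics/w4.png

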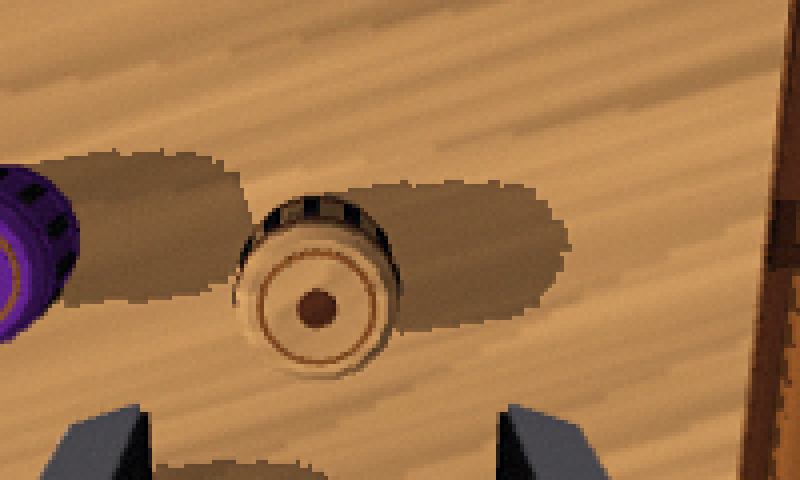

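The TCP is settled and aligned with the dot at crop (318,309). I'll retry and give the fingers more time to close.

Request:
apply_moves(series="0.3 0 0 3 0 0 0;0.3 0 0 6 0 0 0;0.3 0 0 8 0 0 0;0.3 0 0 9.1 0 0 0;0.3 0 0 9.1 0 0 0")

```text
time_s: 4.25
tcp_pos: [426.2, 116.1, 9.1]
tool_rot: [[-0.957, 0.289, -0.006], [0.289, 0.957, -0.0], [0.006, -0.002, -1.0]]
contact_force: [0.1, 0.3, 0.2]
opening: 0.648
gripper_force: 0.0
```

Request:
apply_moves(series="0.3 0 0 0 0 0 0;0.3 0 0 0 0 0 0;0.3 0 0 0 0 0 0;-0.2 0 0 0 0 0 0;-0.2 0 0 0 0 0 0", squeeze=15)

```text
time_s: 4.67
tcp_pos: [429.5, 116.2, 12.6]
tool_rot: [[-0.957, 0.289, 0.002], [0.289, 0.957, -0.0], [-0.002, 0.0, -1.0]]
contact_force: [0.1, -0.5, -0.0]
opening: 0.539
gripper_force: 0.0
```

Request:
apply_moves(series="-0.2 0 0 0 0 0 0;-0.2 0 0 0 0 0 0;-0.2 0 0 0 0 0 0;-0.2 0 0 0 0 0 0;-0.2 0 0 0 0 0 0")

```text
time_s: 5.08
tcp_pos: [428.9, 116.1, 11.9]
tool_rot: [[-0.957, 0.289, 0.0], [0.289, 0.957, -0.0], [-0.0, -0.0, -1.0]]
contact_force: [-0.3, -0.7, 1.5]
opening: 0.404
gripper_force: 2.5
```

Request:
apply_moves(series="-1 0 0 0 0 0 0;-1 0 0 0 0 0 0;-1 0 0 0 0 0 0", squeeze=20)

```text
time_s: 5.33
tcp_pos: [429.1, 116.0, 12.3]
tool_rot: [[-0.957, 0.288, 0.0], [0.288, 0.957, -0.0], [-0.0, -0.0, -1.0]]
contact_force: [-1.6, -1.9, 6.2]
opening: 0.37
gripper_force: 16.2
```

Request:
apply_moves(series="-1 0 0 0 0 0 0;-1 0 0 0 0 0 0;-1 0 0 0 0 0 0")

```text
time_s: 5.58
tcp_pos: [429.1, 116.0, 12.3]
tool_rot: [[-0.957, 0.288, 0.0], [0.288, 0.957, -0.0], [-0.0, -0.0, -1.0]]
contact_force: [-1.4, -1.4, 6.3]
opening: 0.372
gripper_force: 16.2
```

```bash
python3 -c "
from h import *
a=snapshot('wrist')[:,:,::-1][130:290,220:420].repeat(2,0).repeat(2,1)
b=snapshot('side')[:,:,::-1][160:320,160:360].repeat(2,0).repeat(2,1)
cv2.imwrite('pics/w5.png',np.hstack([a,b]))"
```

```text
(no output)
```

View pics/w5.png

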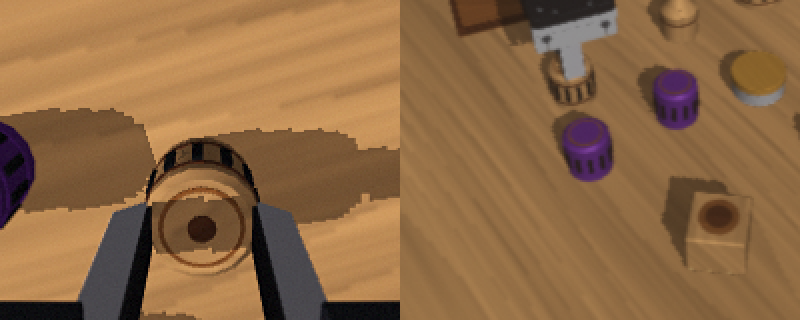

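The grip looks central: the wrist crop shows the dot at (202,229) between the pads, and the side crop shows the finger at mid-drum. I'll lift gently.

Request:
apply_moves(series="-1 0 0 -0.5 0 0 0;-1 0 0 -1.5 0 0 0;-1 0 0 -3 0 0 0;-1 0 0 -4.5 0 0 0;-1 0 0 -4.5 0 0 0")

```text
time_s: 6.1
tcp_pos: [431.3, 116.4, 60.0]
tool_rot: [[-0.957, 0.289, 0.006], [0.289, 0.957, 0.0], [-0.006, 0.002, -1.0]]
contact_force: [0.7, 1.0, 1.3]
opening: 0.003
gripper_force: 0.0
```

```bash
python3 to.py 433.8 296.4 57 73; python3 -c "
from h import *
print(read_state()['opening'],read_state()['gripper_force'])"
```

```text
t 6.1 shift cm [ 4.95 17.31  0.31] turn [0.1 0.3 0.2] j6 -1.27 rows 5.0
0.002990344564072794 0.0
```

The drum slipped out. Its shoulder is rounded, so pads set high push up off the taper (+6 N in z). I'll grip lower, and first check where the drum is now.

Request:
apply_moves(series="0.3 0 0 -4.5 0 0 0;0.3 0 0 -4.5 0 0 0;0.3 0 0 -4.5 0 0 0;0.3 0 0 -4.5 0 0 0;0.3 0 0 -4.5 0 0 0")

```text
time_s: 6.52
tcp_pos: [427.7, 116.2, 100.3]
tool_rot: [[-0.957, 0.289, -0.002], [0.289, 0.957, 0.0], [0.002, -0.001, -1.0]]
contact_force: [0.5, 0.3, 0.5]
opening: 0.322
gripper_force: 0.0
```

Request:
apply_moves(series="0.3 0 0 0 0 0 0;0.3 0 0 0 0 0 0;0.3 0 0 0 0 0 0;0.3 0 0 0 0 0 0;0.3 0 0 0 0 0 0")

```text
time_s: 6.93
tcp_pos: [428.6, 116.2, 101.5]
tool_rot: [[-0.957, 0.289, -0.0], [0.289, 0.957, -0.0], [0.0, -0.0, -1.0]]
contact_force: [0.8, 0.1, -0.6]
opening: 0.639
gripper_force: 0.0
```

```bash
cat > dot.py <<'E'
# dark blobs near the tool axis in the wrist view, cast to height z
from h import *; import sys
z=float(sys.argv[1]); s=read_state(); p=camera_params('wrist'); im=snapshot('wrist')
cv2.imwrite(sys.argv[2],im[:,:,::-1][130:250,240:440].repeat(4,0).repeat(4,1))
E_=np.array(p['extrinsics']);K=np.array(p['camera_matrix'])
q=np.linalg.inv(E_)@np.r_[s['tcp_pos'][:2],z,1]; c=(K@q[:3]/q[2])[:2]
g=cv2.cvtColor(im,cv2.COLOR_RGB2GRAY); m=(g<80).astype(np.uint8)
n,_,st,ce=cv2.connectedComponentsWithStats(m)
print('tcp',np.round(s['tcp_pos'],1),'seen at',c.round(1),'f',K[0,0].round(1))
for i in range(1,n):
    if st[i,4]>15 and np.linalg.norm(ce[i]-c)<40: print(st[i,2:],ce[i].round(1),plane('wrist',[ce[i]],z,p).round(1))
E
python3 dot.py 44 pics/w6.png
```

```text
tcp [428.6 116.2 101.5] seen at [318.5 207.3] f 278.5
[ 41  42 325] [325.  189.8] [[413.3 127.6]]
[10 10 73] [320.2 207.2] [[429.  117.9]]
```

View pics/w6.png

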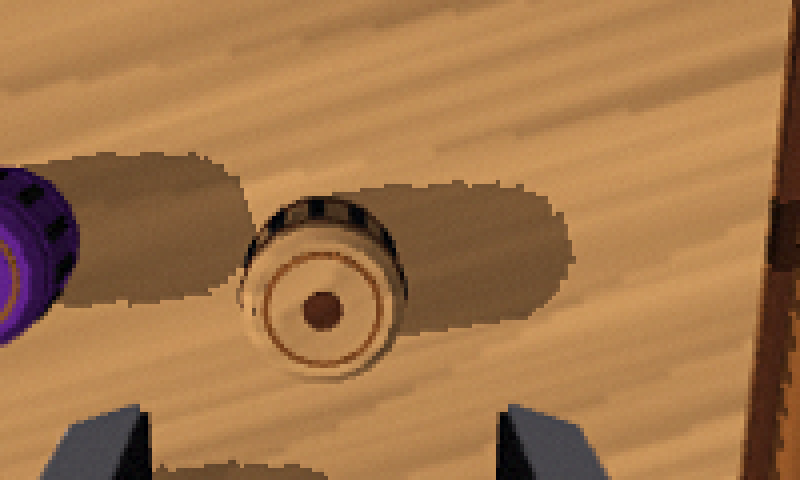

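The drum is still upright at (320,207) in the image, which is world (429,118).

Request:
apply_moves(series="0.3 0 0.2 3 0 0 0;0.3 0 0.2 6 0 0 0;0.3 0 0.2 8.5 0 0 0;0.3 0 0.2 9.4 0 0 0;0.3 0 0.2 9.7 0 0 0")

```text
time_s: 7.4
tcp_pos: [427.6, 118.0, 3.0]
tool_rot: [[-0.957, 0.289, -0.004], [0.289, 0.957, -0.0], [0.004, -0.001, -1.0]]
contact_force: [-0.3, 0.5, 0.9]
opening: 0.652
gripper_force: 0.0
```

Request:
apply_moves(series="0.3 0 0 0 0 0 0;-1 0 0 0 0 0 0;-1 0 0 0 0 0 0;-1 0 0 0 0 0 0;-1 0 0 0 0 0 0", squeeze=10)

```text
time_s: 7.82
tcp_pos: [430.5, 118.1, 6.0]
tool_rot: [[-0.957, 0.289, 0.003], [0.289, 0.957, -0.0], [-0.002, 0.001, -1.0]]
contact_force: [-1.1, -0.7, 3.8]
opening: 0.443
gripper_force: 10.0
```

Request:
apply_moves(series="-1 0 0 0 0 0 0;-1 0 0 0 0 0 0;-1 0 0 0 0 0 0")

```text
time_s: 8.07
tcp_pos: [430.5, 118.1, 5.9]
tool_rot: [[-0.957, 0.289, 0.002], [0.289, 0.957, -0.0], [-0.002, 0.0, -1.0]]
contact_force: [-0.1, -0.5, 6.7]
opening: 0.438
gripper_force: 10.0
```

Request:
apply_moves(series="0.2 0 0 0 0 0 0;0.2 0 0 0 0 0 0;0.2 0 0 0.3 0 0 0;0.2 0 0 0.3 0 0 0;0.2 0 0 0.3 0 0 0")

```text
time_s: 8.48
tcp_pos: [428.8, 118.1, 1.3]
tool_rot: [[-0.957, 0.289, -0.001], [0.289, 0.957, 0.0], [0.001, -0.0, -1.0]]
contact_force: [-0.2, 0.7, 0.4]
opening: 0.598
gripper_force: 0.0
```

Request:
apply_moves(series="-1 0 0 0 0 0 0;-1 0 0 0 0 0 0;-1 0 0 0 0 0 0;-1 0 0 0 0 0 0;-1 0 0 0 0 0 0", squeeze=10)

```text
time_s: 8.9
tcp_pos: [429.3, 118.1, 1.7]
tool_rot: [[-0.957, 0.289, -0.0], [0.289, 0.957, 0.0], [0.0, -0.0, -1.0]]
contact_force: [-0.2, -0.8, -1.3]
opening: 0.444
gripper_force: 10.0
```

Request:
apply_moves(series="-1 0 0 0 0 0 0;-1 0 0 0 0 0 0;-1 0 0 0 0 0 0")

```text
time_s: 9.15
tcp_pos: [429.3, 118.1, 1.7]
tool_rot: [[-0.957, 0.289, -0.0], [0.289, 0.957, -0.0], [0.0, -0.0, -1.0]]
contact_force: [0.5, -0.5, -0.2]
opening: 0.441
gripper_force: 10.0
```

Now there is no push-off. I'll lift and check that the drum holds.

Request:
apply_moves(series="-1 0 0 -0.5 0 0 0;-1 0 0 -1.5 0 0 0;-1 0 0 -3 0 0 0;-1 0 0 -4.5 0 0 0;-1 0 0 -4.5 0 0 0")

```text
time_s: 9.57
tcp_pos: [432.3, 118.2, 50.4]
tool_rot: [[-0.957, 0.288, 0.007], [0.288, 0.957, 0.0], [-0.007, 0.002, -1.0]]
contact_force: [-0.1, -0.5, -0.5]
opening: 0.443
gripper_force: 10.0
```

Request:
apply_moves(series="-1 0.5 2 0 0 0 0;-1 1.6 6 0 0 0 0;-1 2.6 9.5 0 0 0 0;-1 3.5 13 0 0 0 0;-1 4.2 15.5 0 0 0 0")

```text
time_s: 9.98
tcp_pos: [433.7, 281.1, 46.8]
tool_rot: [[-0.958, 0.288, 0.001], [0.288, 0.958, 0.001], [-0.0, 0.001, -1.0]]
contact_force: [0.7, 0.4, 0.9]
opening: 0.437
gripper_force: 10.0
```

Request:
apply_moves(series="-1 0.3 1 0 0 0 0;-1 0.5 1.7 0 0 0 0;-1 0.5 1.7 0 0 0 0;-1 0.5 1.7 0 0 0 0;-1 0.5 1.7 0 0 0 0")

```text
time_s: 10.4
tcp_pos: [434.0, 295.1, 46.6]
tool_rot: [[-0.957, 0.29, -0.0], [0.29, 0.957, -0.0], [0.0, -0.001, -1.0]]
contact_force: [-0.0, -0.3, -0.5]
opening: 0.438
gripper_force: 10.0
```

```bash
python3 to.py 433.8 296.4 5.7 73; python3 dot.py 87 pics/x.png
```

```text
t 10.4 shift cm [0.05 0.12 4.09] turn [-0.  -0.   0.1] j6 -0.9 rows 1.0
tcp [434.  295.1  46.6] seen at [317.6 249.7] f 278.5
[ 8 27 70] [302.7 280.1] [[453.1 278.5]]
```

Request:
apply_moves(series="-1 0.05 0.1 1.2 0 0 0;-1 0.05 0.1 2.4 0 0 0;-1 0.05 0.1 3.3 0 0 0;-1 0.05 0.1 3.8 0 0 0;-1 0.05 0.1 4 0 0 0")

```text
time_s: 10.87
tcp_pos: [432.4, 296.5, 5.6]
tool_rot: [[-0.957, 0.289, -0.004], [0.289, 0.957, -0.002], [0.003, -0.004, -1.0]]
contact_force: [-6.5, -3.9, 14.3]
opening: 0.441
gripper_force: 10.0
```

Request:
apply_moves(series="-1 0 0 0 0 0 0;-1 0 0 0 0 0 0;0 0 0 0.1 0 0 0;0 0 0 0.1 0 0 0;0 0 0 0.1 0 0 0")

```text
time_s: 11.28
tcp_pos: [433.9, 297.5, 5.7]
tool_rot: [[-0.957, 0.289, 0.0], [0.289, 0.957, 0.0], [-0.0, 0.0, -1.0]]
contact_force: [0.3, -0.1, -0.2]
opening: 0.496
gripper_force: 0.0
```

Request:
apply_moves(series="0 0 0 0 0 0 0;0 0 0 -1 0 0 0;0 0 0 -3 0 0 0;0.2 0 0 -6 0 0 0;0.2 0 0 -10 0 0 0")

```text
time_s: 11.7
tcp_pos: [431.7, 296.6, 105.1]
tool_rot: [[-0.957, 0.289, -0.005], [0.289, 0.957, -0.002], [0.004, -0.003, -1.0]]
contact_force: [0.4, 0.1, -1.0]
opening: 0.587
gripper_force: 0.0
```

```bash
python3 dot.py 48 pics/x.png;python3 -c "
from h import *
cv2.imwrite('pics/w7.png',snapshot('top')[:,:,::-1][120:300,140:480].repeat(2,0).repeat(2,1))"; python3 to.py 566.5 -127.5 130 97
```

```text
tcp [431.7 296.6 105.1] seen at [318.6 207.6] f 278.5
[ 8 13 17] [333.5 201.5] [[429.9 312.6]]
[10  9 71] [322.2 209.1] [[434.3 299.5]]
t 11.8 shift cm [-24.58 -37.19  -1.7 ] turn [  0.4   0.7 -23.8] j6 -0.89 rows 11.0
```

The small drum is in: its dot was found at (434,299), near the compartment centre. Next is the handle.

Request:
apply_moves(series="0.3 -8.3 -12.3 0 0 0 0;0.3 -8.3 -12.3 0 0 0 0;0.3 -8.3 -12.3 0 0 0 0;0.3 -8.3 -12.3 0 0 0 0;0.3 -8.3 -12.3 0 0 0 0")

```text
time_s: 12.22
tcp_pos: [479.1, 152.3, 106.3]
tool_rot: [[-0.956, 0.293, 0.001], [0.293, 0.956, -0.001], [-0.001, -0.0, -1.0]]
contact_force: [0.9, 0.0, -0.1]
opening: 0.653
gripper_force: 0.0
```

Request:
apply_moves(series="0.3 -8.3 -12.3 0 0 0 0;0.3 -8.3 -12.3 0 0 0 0;0.3 -8.3 -12.3 0 0 0 0;0.3 -8.3 -12.3 0 0 0 0;0.3 -8.3 -12.3 0 0 0 0")

```text
time_s: 12.63
tcp_pos: [523.1, 11.0, 106.3]
tool_rot: [[-0.956, 0.293, 0.001], [0.293, 0.956, -0.001], [-0.002, -0.0, -1.0]]
contact_force: [-0.5, 0.3, -0.8]
opening: 0.651
gripper_force: 0.0
```

Request:
apply_moves(series="0.3 -8.3 -12.2 0 0 0 0;0.3 -8.3 -12.2 0 0 0 0;0.3 -8.3 -12.2 0 0 0 0;0.3 -8.3 -12.2 0 0 0 0;0.3 -8.3 -12.2 0 0 0 0")

```text
time_s: 13.05
tcp_pos: [567.3, -129.3, 106.1]
tool_rot: [[-0.957, 0.292, 0.001], [0.292, 0.957, -0.001], [-0.001, -0.0, -1.0]]
contact_force: [-0.2, 0.7, 0.5]
opening: 0.652
gripper_force: 0.0
```

Request:
apply_moves(series="0.3 0 0 0 0 0 0;0.3 0 0 0 0 0 0;0.3 0 0 0 0 0 0")

```text
time_s: 13.3
tcp_pos: [565.6, -124.7, 105.6]
tool_rot: [[-0.958, 0.287, -0.001], [0.287, 0.958, 0.001], [0.001, 0.0, -1.0]]
contact_force: [0.2, -0.1, 0.8]
opening: 0.651
gripper_force: 0.0
```

```bash
python3 to.py 566.5 -127.5 14 73; python3 dot.py 60 pics/w8.png
```

```text
t 13.3 shift cm [-0.17 -0.25  9.16] turn [ 0.  -0.   0.3] j6 -1.69 rows 3.0
tcp [ 565.6 -124.7  105.6] seen at [318.4 210.9] f 278.5
[ 36  45 638] [324.1 197.6] [[ 554.5 -115.7]]
```

View pics/w8.png

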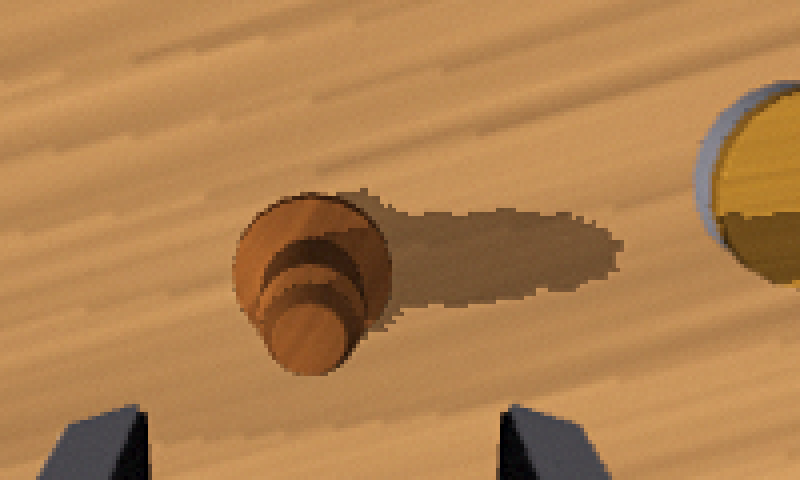

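The handle is centred between the fingers, with its bead top at about image (317,215).

Request:
apply_moves(series="0.3 -0.1 -0.1 3 0 0 0;0.3 -0.1 -0.1 6 0 0 0;0.3 -0.1 -0.1 8 0 0 0;0.3 -0.1 -0.1 9 0 0 0;0.3 -0.1 -0.1 9.1 0 0 0")

```text
time_s: 13.77
tcp_pos: [564.7, -126.3, 12.4]
tool_rot: [[-0.958, 0.288, -0.004], [0.288, 0.958, 0.002], [0.005, 0.001, -1.0]]
contact_force: [-0.2, -0.3, -0.3]
opening: 0.651
gripper_force: 0.0
```

Request:
apply_moves(series="0.3 0 0 0 0 0 0;-1 0 0 0 0 0 0;-1 0 0 0 0 0 0;-1 0 0 0 0 0 0;-1 0 0 0 0 0 0", squeeze=10)

```text
time_s: 14.18
tcp_pos: [567.4, -128.3, 15.9]
tool_rot: [[-0.957, 0.289, 0.002], [0.289, 0.957, -0.001], [-0.002, -0.0, -1.0]]
contact_force: [0.7, -0.3, -0.2]
opening: 0.403
gripper_force: 0.0
```

Request:
apply_moves(series="-1 0 0 0 0 0 0;-1 0 0 0 0 0 0;-1 0 0 0 0 0 0;-1 0 0 0 0 0 0;-1 0 0 0 0 0 0")

```text
time_s: 14.6
tcp_pos: [566.9, -128.3, 15.1]
tool_rot: [[-0.957, 0.289, 0.0], [0.289, 0.957, -0.0], [-0.001, -0.0, -1.0]]
contact_force: [-0.6, -0.6, 2.6]
opening: 0.28
gripper_force: 10.0
```

Request:
apply_moves(series="-1 0 0 -0.3 0 0 0;-1 0 0 -0.6 0 0 0;-1 0 0 -1 0 0 0;-1 0 0 -1 0 0 0;-1 0 0 -1 0 0 0")

```text
time_s: 15.02
tcp_pos: [566.8, -128.0, 25.0]
tool_rot: [[-0.957, 0.289, 0.0], [0.289, 0.957, -0.0], [-0.0, -0.0, -1.0]]
contact_force: [0.4, 0.5, -0.9]
opening: 0.285
gripper_force: 10.0
```

It holds. Lift and carry it to the middle compartment.

Request:
apply_moves(series="-1 0 0 -1.5 0 0 0;-1 0 0 -3.5 0 0 0;-1 0 0 -6 0 0 0;-1 0 0 -7 0 0 0;-1 0 0 -7 0 0 0")

```text
time_s: 15.43
tcp_pos: [568.7, -128.9, 97.7]
tool_rot: [[-0.957, 0.289, 0.005], [0.289, 0.957, -0.002], [-0.006, -0.001, -1.0]]
contact_force: [1.0, -0.3, -0.4]
opening: 0.279
gripper_force: 10.0
```

Request:
apply_moves(series="-1 1 2 0 0 0 0;-1 2.2 5 0 0 0 0;-1 3.6 8 0 0 0 0;-1 5 11 0 0 0 0;-1 6.3 14 0 0 0 0")

```text
time_s: 15.85
tcp_pos: [545.1, 25.7, 92.9]
tool_rot: [[-0.957, 0.289, -0.003], [0.289, 0.957, 0.0], [0.003, -0.0, -1.0]]
contact_force: [1.1, 0.4, -0.7]
opening: 0.283
gripper_force: 10.0
```

Request:
apply_moves(series="-1 1.3 3 0 0 0 0;-1 2.7 6 0 0 0 0;-1 4 9 0 0 0 0;-1 5.4 12 0 0 0 0;-1 6.5 14.5 0 0 0 0")

```text
time_s: 16.27
tcp_pos: [524.6, 183.7, 92.9]
tool_rot: [[-0.958, 0.288, -0.003], [0.288, 0.958, -0.0], [0.003, -0.001, -1.0]]
contact_force: [0.1, -0.1, -0.4]
opening: 0.28
gripper_force: 10.0
```

Request:
apply_moves(series="-1 1.2 2.7 0 0 0 0;-1 2.3 5.2 0 0 0 0;-1 3.2 7.4 0 0 0 0;-1 3.6 8.2 0 0 0 0;-1 3.6 8.2 0 0 0 0")

```text
time_s: 16.68
tcp_pos: [514.3, 271.9, 93.2]
tool_rot: [[-0.958, 0.286, -0.002], [0.286, 0.958, -0.001], [0.002, -0.001, -1.0]]
contact_force: [0.0, 0.8, -2.0]
opening: 0.284
gripper_force: 10.0
```

Request:
apply_moves(series="-1 0 0 0 0 0 0;-1 0 0 0 0 0 0;-1 0 0 0 0 0 0")

```text
time_s: 16.93
tcp_pos: [515.7, 269.5, 94.4]
tool_rot: [[-0.957, 0.29, -0.0], [0.29, 0.957, -0.0], [0.0, -0.0, -1.0]]
contact_force: [0.1, -0.8, -2.1]
opening: 0.28
gripper_force: 10.0
```

```bash
python3 to.py 516 271.3 19 73
```

```text
t 16.93 shift cm [0.03 0.19 7.54] turn [-0.  -0.   0.1] j6 -0.99 rows 2.0
```

Request:
apply_moves(series="-1 0.03 0.1 2 0 0 0;-1 0.03 0.1 4 0 0 0;-1 0.03 0.1 6 0 0 0;-1 0.03 0.1 7 0 0 0;-1 0.03 0.1 7.3 0 0 0")

```text
time_s: 17.35
tcp_pos: [514.2, 270.4, 19.6]
tool_rot: [[-0.957, 0.29, -0.004], [0.29, 0.957, -0.001], [0.003, -0.002, -1.0]]
contact_force: [-0.4, -0.3, -0.9]
opening: 0.28
gripper_force: 10.0
```

Request:
apply_moves(series="-1 0 0 0 0 0 0;-1 0 0 0.2 0 0 0;-1 0 0 0.3 0 0 0;0.1 0 0 0.3 0 0 0;0.1 0 0 0.3 0 0 0")

```text
time_s: 17.77
tcp_pos: [516.3, 272.0, 19.7]
tool_rot: [[-0.957, 0.289, 0.002], [0.289, 0.957, 0.0], [-0.001, 0.001, -1.0]]
contact_force: [0.6, -0.7, 0.2]
opening: 0.386
gripper_force: 0.0
```

Request:
apply_moves(series="0.1 0 0 0 0 0 0;0.1 0 0 0 0 0 0;0.1 0 0 -2 0 0 0;0.1 0 0 -5 0 0 0;0.1 0 0 -9 0 0 0")

```text
time_s: 18.18
tcp_pos: [513.1, 271.0, 106.9]
tool_rot: [[-0.957, 0.289, -0.006], [0.289, 0.957, -0.002], [0.005, -0.004, -1.0]]
contact_force: [1.7, 0.5, 0.4]
opening: 0.547
gripper_force: 0.0
```

```bash
python3 to.py 431.3 -113.3 109 45;python3 -c "
from h import *
cv2.imwrite('pics/w9.png',np.hstack([snapshot('wrist')[:,:,::-1],snapshot('side')[:,:,::-1][100:340,160:544].repeat(2,0).repeat(2,1)[:400]])[:,:1300:2][::2])"
```

```text
t 18.18 shift cm [ -3.26 -39.16  -0.09] turn [-0.3 -0.3 28.2] j6 -0.99 rows 10.0
```

Request:
apply_moves(series="0.4 -1.5 -19.7 0 0 0 0;0.4 -1.5 -19.7 0 0 0 0;0.4 -1.5 -19.7 0 0 0 0;0.4 -1.5 -19.7 0 0 0 0;0.4 -1.5 -19.7 0 0 0 0")

```text
time_s: 18.7
tcp_pos: [472.0, 76.7, 108.4]
tool_rot: [[-0.957, 0.289, -0.0], [0.289, 0.957, -0.0], [-0.0, -0.0, -1.0]]
contact_force: [0.5, -0.0, -0.3]
opening: 0.696
gripper_force: 0.0
```

Request:
apply_moves(series="0.4 -1.5 -19.6 0 0 0 28;0.4 -1.5 -19.6 0 0 0 28;0.4 -1.5 -19.6 0 0 0 28;0.4 -1.5 -19.6 0 0 0 28;0.4 -1.5 -19.6 0 0 0 28")

```text
time_s: 19.12
tcp_pos: [430.0, -115.8, 108.8]
tool_rot: [[-0.706, 0.708, 0.001], [0.708, 0.706, -0.001], [-0.001, -0.0, -1.0]]
contact_force: [0.3, -0.3, -0.9]
opening: 0.695
gripper_force: 0.0
```

Request:
apply_moves(series="0.4 0 0 0 0 0 0;0.4 0 0 0 0 0 0;0.4 0 0 0 0 0 0;0.4 0 0 0 0 0 0")

```text
time_s: 19.45
tcp_pos: [430.9, -112.1, 108.5]
tool_rot: [[-0.711, 0.703, -0.0], [0.703, 0.711, 0.0], [0.001, 0.0, -1.0]]
contact_force: [0.7, 0.3, 0.6]
opening: 0.702
gripper_force: 0.0
```

```bash
python3 dot.py 46 pics/w10.png; python3 to.py 431.3 -113.3 9 45;python3 -c "
from h import *
a=cv2.imread('pics/w10.png')[::2,::2]; b=snapshot('top')[:,:,::-1][120:300,140:340].repeat(2,0).repeat(2,1)
cv2.imwrite('pics/w11.png',np.vstack([a,b]))"
```

```text
tcp [ 430.9 -112.1  108.5] seen at [318.9 206.7] f 278.5
[  86   78 1463] [340.4 175.7] [[423.1 -74.4]]
[ 28  32 602] [320.4 206.4] [[ 431.8 -110.8]]
t 19.5 shift cm [-0.12 -0.07  9.96] turn [ 0.  -0.   0.3] j6 -1.3 rows 3.0
```

View pics/w11.png

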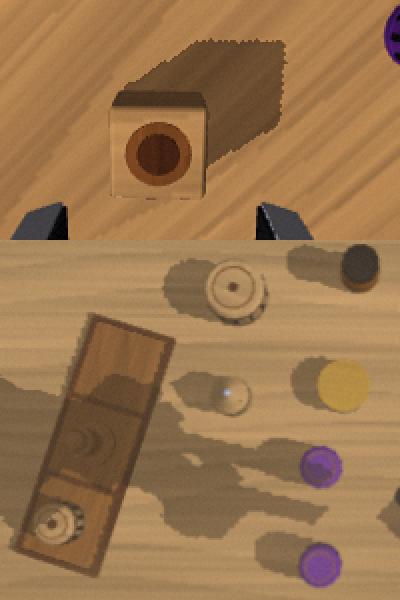

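The stand is square and centred between the fingers, with its dish at (158,153) in the upper half. In the lower half, the small drum (56,523) and the handle (91,441) stand in their compartments.

Request:
apply_moves(series="0.4 0 0 3 0 0 0;0.4 0 0 6 0 0 0;0.4 0 0 8.5 0 0 0;0.4 0 0 9.6 0 0 0;0.4 0 0 9.9 0 0 0")

```text
time_s: 19.97
tcp_pos: [429.0, -111.1, 7.2]
tool_rot: [[-0.711, 0.703, -0.005], [0.703, 0.711, 0.003], [0.005, -0.001, -1.0]]
contact_force: [-0.9, -0.5, -0.0]
opening: 0.697
gripper_force: 0.0
```

Request:
apply_moves(series="0.4 0 0 0 0 0 0;-1 0 0 0 0 0 0;-1 0 0 0 0 0 0;-1 0 0 0 0 0 0;-1 0 0 0 0 0 0", squeeze=12)

```text
time_s: 20.38
tcp_pos: [432.0, -113.6, 11.0]
tool_rot: [[-0.71, 0.704, 0.002], [0.704, 0.71, -0.001], [-0.002, 0.001, -1.0]]
contact_force: [0.3, 0.4, 3.2]
opening: 0.529
gripper_force: 12.0
```

Request:
apply_moves(series="-1 0 0 0 0 0 0;-1 0 0 0 0 0 0;-1 0 0 0 0 0 0;-1 0 0 0 0 0 0;-1 0 0 0 0 0 0")

```text
time_s: 20.8
tcp_pos: [431.9, -113.6, 11.0]
tool_rot: [[-0.71, 0.704, 0.002], [0.704, 0.71, -0.001], [-0.002, 0.001, -1.0]]
contact_force: [-1.2, 1.5, 6.6]
opening: 0.528
gripper_force: 12.0
```

Request:
apply_moves(series="-1 0 0 -0.3 0 0 0;-1 0 0 -1.5 0 0 0;-1 0 0 -4 0 0 0;-1 0 0 -7 0 0 0;-1 0 0 -9 0 0 0")

```text
time_s: 21.22
tcp_pos: [431.2, -113.4, 101.8]
tool_rot: [[-0.71, 0.704, 0.001], [0.704, 0.71, -0.001], [-0.002, 0.0, -1.0]]
contact_force: [-0.5, -0.4, -0.6]
opening: 0.533
gripper_force: 12.0
```

Request:
apply_moves(series="-1 0 0 0 0 0 0;-1 0 0 0 0 0 0;-1 0 0 0 0 0 0;-1 0 0 0 0 0 0")

```text
time_s: 21.55
tcp_pos: [429.5, -112.5, 97.8]
tool_rot: [[-0.71, 0.704, -0.003], [0.704, 0.71, 0.002], [0.003, -0.001, -1.0]]
contact_force: [-0.1, -0.3, -1.1]
opening: 0.53
gripper_force: 12.0
```

```bash
python3 to.py 598.2 246.2 99 73
```

```text
t 21.55 shift cm [13.29 37.34 -0.11] turn [ -0.   -0.2 -27.8] j6 -1.3 rows 10.0
```

Request:
apply_moves(series="-1 0.8 2.3 0 0 0 0;-1 2 5.6 0 0 0 0;-1 3.3 9.4 0 0 0 0;-1 4.6 13 0 0 0 0;-1 5.9 16.7 0 0 0 0")

```text
time_s: 21.97
tcp_pos: [505.9, 48.7, 98.0]
tool_rot: [[-0.71, 0.705, -0.003], [0.705, 0.71, 0.0], [0.002, -0.002, -1.0]]
contact_force: [-0.1, -0.5, -0.1]
opening: 0.528
gripper_force: 12.0
```

Request:
apply_moves(series="-1 1.3 3.7 0 0 0 -5;-1 2.6 7.3 0 0 0 -10;-1 3.9 11 0 0 0 -16;-1 5 14 0 0 0 -22;-1 5.9 16.7 0 0 0 -28")

```text
time_s: 22.38
tcp_pos: [581.6, 209.2, 97.4]
tool_rot: [[-0.959, 0.282, -0.004], [0.282, 0.959, -0.0], [0.003, -0.001, -1.0]]
contact_force: [-0.8, -1.1, -0.3]
opening: 0.526
gripper_force: 12.0
```

Request:
apply_moves(series="-1 0 0 0 0 0 0;-1 0 0 0 0 0 0;-1 0 0 0 0 0 0;-1 0 0 0 0 0 0")

```text
time_s: 22.72
tcp_pos: [581.4, 205.9, 98.7]
tool_rot: [[-0.957, 0.29, -0.002], [0.29, 0.957, -0.001], [0.002, -0.001, -1.0]]
contact_force: [-0.2, 0.1, -0.5]
opening: 0.528
gripper_force: 12.0
```

```bash
python3 to.py 598.2 246.2 15 73
```

```text
t 22.72 shift cm [-0.45  4.36  8.37] turn [-0.1 -0.1  0.1] j6 -1.12 rows 3.0
```

Request:
apply_moves(series="-1 -0.2 2 0 0 0 0;-1 -0.4 4.3 0 0 0 0;-1 -0.4 4.3 2.5 0 0 0;-1 -0.4 4.3 4.5 0 0 0;-1 -0.4 4.3 6 0 0 0")

```text
time_s: 23.13
tcp_pos: [597.6, 245.9, 37.9]
tool_rot: [[-0.957, 0.29, -0.002], [0.29, 0.957, -0.001], [0.002, -0.001, -1.0]]
contact_force: [-0.2, -0.9, -1.2]
opening: 0.529
gripper_force: 12.0
```

Request:
apply_moves(series="-1 0 0 0 0 0 0;-1 0 0 0 0 0 0;-1 0 0 0 0 0 0;-1 0 0 0 0 0 0")

```text
time_s: 23.47
tcp_pos: [599.8, 247.0, 41.5]
tool_rot: [[-0.957, 0.289, 0.003], [0.289, 0.957, 0.001], [-0.002, 0.001, -1.0]]
contact_force: [0.3, -0.5, 0.2]
opening: 0.528
gripper_force: 12.0
```

```bash
python3 to.py 598.2 246.2 15 73
```

```text
t 23.47 shift cm [ 0.14 -0.12  2.65] turn [0.1 0.1 0.2] j6 -1.06 rows 1.0
```

Request:
apply_moves(series="-1 0.1 -0.1 0.8 0 0 0;-1 0.1 -0.1 1.6 0 0 0;-1 0.1 -0.1 2.1 0 0 0;-1 0.1 -0.1 2.4 0 0 0;-1 0.1 -0.1 2.5 0 0 0")

```text
time_s: 23.88
tcp_pos: [596.7, 246.2, 14.8]
tool_rot: [[-0.957, 0.288, -0.002], [0.288, 0.958, -0.001], [0.002, -0.002, -1.0]]
contact_force: [-4.6, -0.6, 9.2]
opening: 0.528
gripper_force: 12.0
```

Request:
apply_moves(series="-1 0 0 0 0 0 0;-1 0 0 0.1 0 0 0;0.25 0 0 0.1 0 0 0;0.25 0 0 0.1 0 0 0;0.25 0 0 0.1 0 0 0")

```text
time_s: 24.3
tcp_pos: [597.3, 246.4, 13.4]
tool_rot: [[-0.957, 0.289, -0.0], [0.289, 0.957, 0.0], [0.0, 0.0, -1.0]]
contact_force: [0.4, -0.2, -0.3]
opening: 0.62
gripper_force: 0.0
```

Request:
apply_moves(series="0.25 0 0 0 0 0 0;0.25 0 0 -1 0 0 0;0.25 0 0 -3 0 0 0;0.25 0 0 -6 0 0 0;0.25 0 0 -9 0 0 0")

```text
time_s: 24.72
tcp_pos: [596.6, 246.2, 104.4]
tool_rot: [[-0.957, 0.289, -0.002], [0.289, 0.957, -0.0], [0.002, -0.001, -1.0]]
contact_force: [0.5, 0.2, -0.1]
opening: 0.624
gripper_force: 0.0
```

Request:
apply_moves(series="0.6 0 0 0 0 0 0;0.6 0 0 0 0 0 0;0.6 0 0 0 0 0 0;0.6 0 0 0 0 0 0")

```text
time_s: 25.05
tcp_pos: [596.1, 246.1, 102.1]
tool_rot: [[-0.957, 0.289, -0.003], [0.289, 0.957, -0.001], [0.003, -0.001, -1.0]]
contact_force: [-0.1, -0.1, 0.0]
opening: 0.8
gripper_force: 0.0
```

```bash
python3 dot.py 50 pics/x.png; python3 to.py 675.7 124.1 109 97
```

```text
tcp [596.1 246.1 102.1] seen at [318.5 209. ] f 278.5
[ 23  23 404] [321.2 209.1] [[597.  248.6]]
[ 3 10 16] [336.9 211.2] [[603.6 262.8]]
t 25.1 shift cm [-11.14  -9.38  -0.73] turn [ -0.1  -0.2 -23.8] j6 -1.06 rows 4.0
```

The stand is in at (597,249). Next is the large drum.

Request:
apply_moves(series="0.6 -11.1 -9.4 -0.5 0 0 -24;0.6 -11.1 -9.4 -0.5 0 0 -24;0.6 -11.1 -9.4 -0.5 0 0 -24;0.6 -11.1 -9.4 -0.5 0 0 -24;0.6 -11.1 -9.4 -0.5 0 0 -24")

```text
time_s: 25.52
tcp_pos: [678.0, 120.1, 107.5]
tool_rot: [[-0.993, -0.122, -0.001], [-0.122, 0.993, -0.001], [0.001, -0.001, -1.0]]
contact_force: [-0.5, 1.0, 0.6]
opening: 0.799
gripper_force: 0.0
```

Request:
apply_moves(series="0.6 0 0 0 0 0 0;0.6 0 0 0 0 0 0;0.6 0 0 0 0 0 0;0.6 0 0 0 0 0 0;0.6 0 0 0 0 0 0")

```text
time_s: 25.93
tcp_pos: [675.9, 125.5, 108.7]
tool_rot: [[-0.992, -0.127, -0.0], [-0.127, 0.992, 0.0], [0.0, 0.0, -1.0]]
contact_force: [0.4, -0.2, 0.2]
opening: 0.799
gripper_force: 0.0
```

```bash
python3 dot.py 46 pics/x.png; python3 to.py 675.7 124.1 7 97
```

```text
tcp [675.9 125.5 108.7] seen at [318.5 205. ] f 278.5
[ 88  62 636] [349.2 192. ] [[658.3 154.6]]
[ 6  8 17] [295.1 181.9] [[655.   99.4]]
[22 38 70] [302.9 208.2] [[681.3 110.1]]
[10 10 76] [318.3 204.3] [[675.2 125.3]]
[11 12 23] [333.7 216.3] [[686.  142.7]]
t 25.98 shift cm [ 0.05 -0.12 10.18] turn [ 0.  -0.   0.3] j6 -1.68 rows 3.0
```

Request:
apply_moves(series="0.6 0 0 3 0 0 0;0.6 0 0 6 0 0 0;0.6 0 0 8.5 0 0 0;0.6 0 0 9.7 0 0 0;0.6 0 0 10.2 0 0 0")

```text
time_s: 26.4
tcp_pos: [674.4, 124.7, 4.0]
tool_rot: [[-0.992, -0.126, -0.004], [-0.126, 0.992, -0.0], [0.004, 0.001, -1.0]]
contact_force: [-0.3, 0.2, 0.0]
opening: 0.801
gripper_force: 0.0
```

Request:
apply_moves(series="0.6 0 0 0 0 0 0;0.6 0 0 0 0 0 0;0.6 0 0 0 0 0 0;0.6 0 0 0 0 0 0;0.6 0 0 0 0 0 0")

```text
time_s: 26.82
tcp_pos: [677.5, 124.4, 8.3]
tool_rot: [[-0.992, -0.126, 0.002], [-0.126, 0.992, 0.0], [-0.002, -0.0, -1.0]]
contact_force: [0.6, 0.4, 0.2]
opening: 0.8
gripper_force: 0.0
```

Request:
apply_moves(series="-1 0 0 0 0 0 0;-1 0 0 0 0 0 0;-1 0 0 0 0 0 0;-1 0 0 0 0 0 0;-1 0 0 0 0 0 0", squeeze=12)

```text
time_s: 27.23
tcp_pos: [676.7, 124.3, 7.1]
tool_rot: [[-0.992, -0.126, 0.0], [-0.126, 0.992, -0.0], [-0.0, -0.0, -1.0]]
contact_force: [-1.1, -0.7, 2.6]
opening: 0.651
gripper_force: 12.0
```

Request:
apply_moves(series="-1 0 0 0 0 0 0;-1 0 0 0 0 0 0")

```text
time_s: 27.4
tcp_pos: [676.7, 124.3, 7.1]
tool_rot: [[-0.992, -0.126, 0.0], [-0.126, 0.992, -0.0], [-0.0, -0.0, -1.0]]
contact_force: [-0.2, -0.8, 2.9]
opening: 0.651
gripper_force: 12.0
```

Request:
apply_moves(series="-1 0 0 -0.3 0 0 0;-1 0 0 -0.8 0 0 0;-1 0 0 -1.5 0 0 0;-1 0 0 -1.5 0 0 0;-1 0 0 -1.5 0 0 0")

```text
time_s: 27.82
tcp_pos: [677.0, 124.4, 22.5]
tool_rot: [[-0.992, -0.126, 0.001], [-0.126, 0.992, 0.0], [-0.001, -0.0, -1.0]]
contact_force: [0.3, 0.1, -1.9]
opening: 0.649
gripper_force: 12.0
```

Request:
apply_moves(series="-1 0 0 -2 0 0 0;-1 0 0 -4 0 0 0;-1 0 0 -6 0 0 0;-1 0 0 -8 0 0 0;-1 0 0 -8 0 0 0")

```text
time_s: 28.23
tcp_pos: [679.5, 124.5, 106.8]
tool_rot: [[-0.992, -0.126, 0.008], [-0.126, 0.992, 0.0], [-0.008, -0.001, -1.0]]
contact_force: [1.6, -0.3, -0.5]
opening: 0.647
gripper_force: 12.0
```

```bash
python3 to.py 559.1 -298.3 100 97
```

```text
t 28.23 shift cm [ 17.27 -40.43   0.57] turn [-0.   0.5  0.2] j6 -1.68 rows 11.0
```

Request:
apply_moves(series="-1 0.8 -2 0 0 0 0;-1 2 -4.7 0 0 0 0;-1 3.3 -7.8 0 0 0 0;-1 4.6 -11 0 0 0 0;-1 5.9 -14 0 0 0 0")

```text
time_s: 28.65
tcp_pos: [634.2, -23.1, 100.1]
tool_rot: [[-0.992, -0.126, -0.002], [-0.126, 0.992, 0.0], [0.002, 0.0, -1.0]]
contact_force: [-0.5, -1.2, -1.4]
opening: 0.648
gripper_force: 12.0
```

Request:
apply_moves(series="-1 1.3 -3.1 0 0 0 0;-1 2.6 -6.2 0 0 0 0;-1 3.9 -9.3 0 0 0 0;-1 5.2 -12.4 0 0 0 0;-1 6.5 -15.5 0 0 0 0")

```text
time_s: 29.07
tcp_pos: [589.2, -185.0, 100.2]
tool_rot: [[-0.992, -0.126, -0.002], [-0.126, 0.992, 0.001], [0.001, 0.001, -1.0]]
contact_force: [0.1, -0.8, -1.2]
opening: 0.649
gripper_force: 12.0
```

Request:
apply_moves(series="-1 1.3 -3 0 0 0 0;-1 2.5 -6 0 0 0 0;-1 3.7 -8.6 0 0 0 0;-1 4.4 -10.2 0 0 0 0;-1 4.6 -10.9 0 0 0 0")

```text
time_s: 29.48
tcp_pos: [557.1, -299.9, 100.3]
tool_rot: [[-0.992, -0.123, -0.001], [-0.123, 0.992, 0.001], [0.001, 0.001, -1.0]]
contact_force: [0.1, 0.6, -1.7]
opening: 0.646
gripper_force: 12.0
```

Request:
apply_moves(series="-1 0 0 1 0 0 0;-1 0 0 3 0 0 0;-1 0 0 4.5 0 0 0;-1 0 0 5.5 0 0 0;-1 0 0 5.5 0 0 0")

```text
time_s: 29.9
tcp_pos: [556.9, -294.9, 42.8]
tool_rot: [[-0.992, -0.127, -0.005], [-0.127, 0.992, 0.004], [0.004, 0.005, -1.0]]
contact_force: [-0.3, -0.6, -1.6]
opening: 0.648
gripper_force: 12.0
```

Request:
apply_moves(series="-1 0 0 0 0 0 0;-1 0 0 0 0 0 0;-1 0 0 0 0 0 0;-1 0 0 0 0 0 0;-1 0 0 0 0 0 0")

```text
time_s: 30.32
tcp_pos: [559.1, -298.1, 47.6]
tool_rot: [[-0.992, -0.126, 0.001], [-0.126, 0.992, -0.001], [-0.001, -0.001, -1.0]]
contact_force: [-0.6, 0.1, -1.6]
opening: 0.648
gripper_force: 12.0
```

```bash
python3 to.py 559.1 -298.3 11.1 97
```

```text
t 30.32 shift cm [ 0.01 -0.01  3.65] turn [-0.1  0.1  0.2] j6 -2.37 rows 1.0
```

Request:
apply_moves(series="-1 0 0 1 0 0 0;-1 0 0 2 0 0 0;-1 0 0 2.8 0 0 0;-1 0 0 3.2 0 0 0;-1 0 0 3.4 0 0 0")

```text
time_s: 30.73
tcp_pos: [557.4, -296.9, 11.2]
tool_rot: [[-0.992, -0.126, -0.003], [-0.126, 0.992, 0.002], [0.003, 0.003, -1.0]]
contact_force: [-5.0, 3.7, 7.6]
opening: 0.648
gripper_force: 12.0
```

Request:
apply_moves(series="-1 0 0 0.1 0 0 0;-1 0 0 0.2 0 0 0;0.6 0 0 0.2 0 0 0;0.6 0 0 0.2 0 0 0;0.6 0 0 0.2 0 0 0")

```text
time_s: 31.15
tcp_pos: [559.1, -298.2, 11.2]
tool_rot: [[-0.992, -0.126, 0.001], [-0.126, 0.992, -0.001], [-0.001, -0.001, -1.0]]
contact_force: [0.5, 0.9, 0.2]
opening: 0.792
gripper_force: 0.0
```

Request:
apply_moves(series="0.6 0 0 0 0 0 0;0.6 0 0 -1 0 0 0;0.6 0 0 -3 0 0 0;0.6 0 0 -6 0 0 0;0.6 0 0 -9 0 0 0")

```text
time_s: 31.57
tcp_pos: [558.1, -297.4, 101.7]
tool_rot: [[-0.992, -0.126, -0.001], [-0.126, 0.992, 0.001], [0.001, 0.001, -1.0]]
contact_force: [-0.2, -0.3, 0.1]
opening: 0.795
gripper_force: 0.0
```

Request:
apply_moves(series="0.3 0 0 0 0 0 0;0.3 0 0 0 0 0 0;0.3 0 0 0 0 0 0;0.3 0 0 0 0 0 0;0.3 0 0 0 0 0 0")

```text
time_s: 31.98
tcp_pos: [557.7, -297.1, 99.0]
tool_rot: [[-0.992, -0.126, -0.002], [-0.126, 0.992, 0.002], [0.002, 0.002, -1.0]]
contact_force: [0.3, 0.1, 0.1]
opening: 0.656
gripper_force: 0.0
```

```bash
python3 dot.py 50 pics/x.png; python3 to.py 566 126 104 97
```

```text
tcp [ 557.7 -297.1   99. ] seen at [318.3 209. ] f 278.5
[10 10 80] [319.7 208.6] [[ 557.1 -295.8]]
[23 23 48] [304.1 219.5] [[ 570.1 -309.6]]
[12 12 18] [335.7 220.7] [[ 567.5 -278.6]]
t 32.03 shift cm [-6.13 41.88 -0.41] turn [ 0.1 -0.1  0.2] j6 -2.37 rows 11.0
```

Request:
apply_moves(series="0.3 -2 14 0 0 0 0;0.3 -2 14 0 0 0 0;0.3 -2 14 0 0 0 0;0.3 -2 14 0 0 0 0;0.3 -2 14 0 0 0 0")

```text
time_s: 32.45
tcp_pos: [560.1, -152.6, 99.6]
tool_rot: [[-0.992, -0.13, -0.002], [-0.13, 0.992, 0.002], [0.002, 0.002, -1.0]]
contact_force: [0.0, -0.0, 0.5]
opening: 0.65
gripper_force: 0.0
```

Request:
apply_moves(series="0.3 -2 14 0 0 0 0;0.3 -2 14 0 0 0 0;0.3 -2 14 0 0 0 0;0.3 -2 14 0 0 0 0;0.3 -2 14 0 0 0 0")

```text
time_s: 32.87
tcp_pos: [562.7, -12.6, 100.1]
tool_rot: [[-0.992, -0.129, -0.001], [-0.129, 0.992, 0.001], [0.001, 0.001, -1.0]]
contact_force: [-0.8, -0.5, -0.3]
opening: 0.647
gripper_force: 0.0
```

Request:
apply_moves(series="0.3 -2.1 14 0 0 0 0;0.3 -2.1 14 0 0 0 0;0.3 -2.1 14 0 0 0 0;0.3 -2.1 14 0 0 0 0;0.3 -2.1 14 0 0 0 0")

```text
time_s: 33.28
tcp_pos: [566.6, 127.9, 100.4]
tool_rot: [[-0.992, -0.129, -0.0], [-0.129, 0.992, 0.0], [0.0, 0.0, -1.0]]
contact_force: [1.2, -0.3, 0.8]
opening: 0.648
gripper_force: 0.0
```

Request:
apply_moves(series="0.3 0 0 0 0 0 0;0.3 0 0 0 0 0 0;0.3 0 0 0 0 0 0;0.3 0 0 0 0 0 0;0.3 0 0 0 0 0 0")

```text
time_s: 33.7
tcp_pos: [566.5, 125.3, 100.7]
tool_rot: [[-0.992, -0.124, -0.0], [-0.124, 0.992, -0.0], [0.0, -0.0, -1.0]]
contact_force: [0.1, -0.4, -0.4]
opening: 0.653
gripper_force: 0.0
```

```bash
python3 to.py 566 126 5 97; python3 dot.py 54 pics/w12.png
```

```text
t 33.7 shift cm [0.04 0.08 9.57] turn [-0.  -0.   0.1] j6 -1.67 rows 3.0
tcp [566.5 125.3 100.7] seen at [318.4 209.6] f 278.5
[ 36  42 423] [330.4 202.2] [[557.7 135.8]]
```

View pics/w12.png

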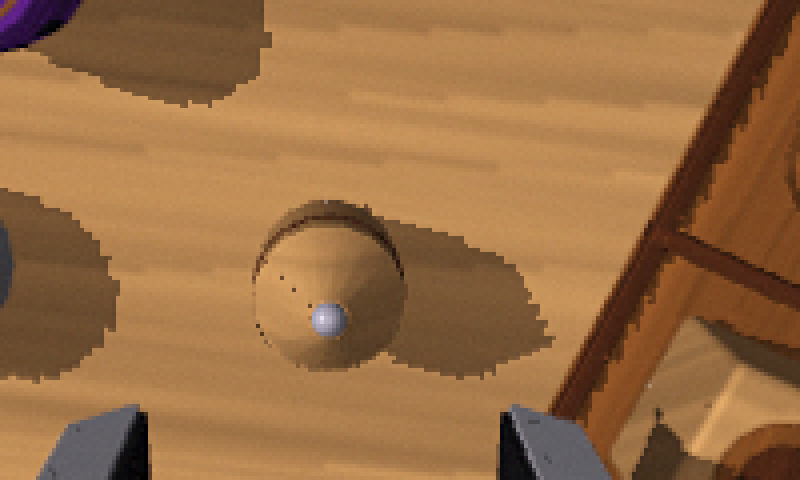

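The whipping top's steel tip is at crop (329,319), about 3 mm to the +y side. I'll correct for that and descend.

Request:
apply_moves(series="0.3 0 0.3 2 0 0 0;0.3 0 0.3 5.5 0 0 0;0.3 0 0.3 8 0 0 0;0.3 0 0.3 9.1 0 0 0;0.3 0 0.3 9.6 0 0 0")

```text
time_s: 34.17
tcp_pos: [564.3, 129.2, 2.6]
tool_rot: [[-0.992, -0.125, -0.004], [-0.125, 0.992, -0.0], [0.004, 0.0, -1.0]]
contact_force: [-0.8, -0.5, -1.4]
opening: 0.647
gripper_force: 0.0
```

Request:
apply_moves(series="0.3 0 0 0 0 0 0;0.3 0 0 0 0 0 0;0.3 0 0 0 0 0 0;0.3 0 0 0 0 0 0;-1 0 0 0 0 0 0", squeeze=10)

```text
time_s: 34.58
tcp_pos: [567.0, 129.5, 6.1]
tool_rot: [[-0.992, -0.126, 0.002], [-0.126, 0.992, 0.0], [-0.002, -0.0, -1.0]]
contact_force: [0.7, 0.4, 0.3]
opening: 0.606
gripper_force: 0.0
```

Request:
apply_moves(series="-1 0 0 0 0 0 0;-1 0 0 0 0 0 0;-1 0 0 0 0 0 0;-1 0 0 0 0 0 0;-1 0 0 0 0 0 0")

```text
time_s: 35.0
tcp_pos: [566.1, 129.4, 4.9]
tool_rot: [[-0.992, -0.126, 0.0], [-0.126, 0.992, -0.0], [-0.0, -0.0, -1.0]]
contact_force: [-0.8, 0.0, 0.0]
opening: 0.371
gripper_force: 8.1
```

Request:
apply_moves(series="-1 0 0 -0.3 0 0 0;-1 0 0 -0.8 0 0 0;-1 0 0 -1.5 0 0 0;-1 0 0 -1.5 0 0 0;-1 0 0 -1.5 0 0 0")

```text
time_s: 35.42
tcp_pos: [567.3, 129.6, 21.5]
tool_rot: [[-0.992, -0.126, 0.003], [-0.126, 0.992, 0.0], [-0.003, -0.0, -1.0]]
contact_force: [-0.3, 0.2, 6.9]
opening: 0.003
gripper_force: 3.4
```

It slipped on the cone. I'll open, rise, and find the steel tip numerically.

Request:
apply_moves(series="0 0 0 0 0 0 0;0.3 0 0 -1 0 0 0;0.3 0 0 -3 0 0 0;0.3 0 0 -6 0 0 0;0.3 0 0 -8 0 0 0")

```text
time_s: 35.83
tcp_pos: [566.3, 129.5, 102.0]
tool_rot: [[-0.992, -0.126, 0.001], [-0.126, 0.992, 0.0], [-0.001, -0.0, -1.0]]
contact_force: [0.7, 0.7, 0.3]
opening: 0.322
gripper_force: 0.0
```

Request:
apply_moves(series="0.3 0 0 0 0 0 0;0.3 0 0 0 0 0 0;0.3 0 0 0 0 0 0;0.3 0 0 0 0 0 0;0.3 0 0 0 0 0 0")

```text
time_s: 36.25
tcp_pos: [564.7, 129.4, 98.0]
tool_rot: [[-0.992, -0.126, -0.003], [-0.126, 0.992, -0.0], [0.003, 0.0, -1.0]]
contact_force: [-0.6, 0.0, 0.7]
opening: 0.647
gripper_force: 0.0
```

```bash
cat > ball.py <<'E'
from h import *
s=read_state(); print('tcp',np.round(s['tcp_pos'],1))
for n,box in (('wrist',(290,160,360,250)),('top',(230,180,285,215)),('side',(275,140,325,185))):
    p=camera_params(n); im=snapshot(n).astype(int); cv2.imwrite(f'pics/{n}_b.png',im[:,:,::-1].astype(np.uint8))
    m=np.zeros(im.shape[:2],np.uint8); x0,y0,x1,y1=box
    c=im[y0:y1,x0:x1]; m[y0:y1,x0:x1]=((c[...,2]>=c[...,0]-15)&(c.max(2)>110))
    k,_,st,ce=cv2.connectedComponentsWithStats(m)
    for i in range(1,k): 
        if st[i,4]>2: print(n,st[i,4],ce[i].round(1),plane(n,[ce[i]],54,p).round(1))
E
python3 ball.py
```

```text
tcp [564.7 129.4  98. ]
wrist 42 [319.8 211.2] [[565.1 130.8]]
top 241 [237.1 197.6] [[562.6 157.5]]
top 10 [237.5 181.3] [[595.2 157.5]]
top 3 [230. 184.] [[589.6 172.3]]
side 5 [297.2 155.6] [[566.2 131.2]]
```

The top is still upright, with its tip at (565.6,131). I'll grip lower, going down slowly.

Request:
apply_moves(series="0.2 0 0.1 2 0 0 0;0.2 0 0.1 5 0 0 0;0.2 0 0.1 7.5 0 0 0;0.2 0 0.1 8.7 0 0 0;0.2 0 0.1 9.1 0 0 0")

```text
time_s: 36.82
tcp_pos: [563.6, 130.4, 5.9]
tool_rot: [[-0.992, -0.126, -0.005], [-0.126, 0.992, -0.0], [0.005, 0.0, -1.0]]
contact_force: [-1.0, 0.1, 0.2]
opening: 0.598
gripper_force: 0.0
```

Request:
apply_moves(series="0.2 0 0 0.2 0 0 0;0.2 0 0 0.4 0 0 0;0.2 0 0 0.6 0 0 0;0.2 0 0 0.7 0 0 0;0.2 0 0 0.8 0 0 0")

```text
time_s: 37.23
tcp_pos: [566.6, 130.5, 1.7]
tool_rot: [[-0.992, -0.126, 0.002], [-0.126, 0.992, 0.0], [-0.002, -0.0, -1.0]]
contact_force: [-0.0, 0.3, 0.5]
opening: 0.597
gripper_force: 0.0
```

Request:
apply_moves(series="0.2 0 0 0 0 0 0;0.2 0 0 0 0 0 0;0.2 0 0 0 0 0 0;0.2 0 0 0 0 0 0;0.2 0 0 0 0 0 0")

```text
time_s: 37.65
tcp_pos: [565.9, 130.5, 0.8]
tool_rot: [[-0.992, -0.126, 0.0], [-0.126, 0.992, -0.0], [-0.0, -0.0, -1.0]]
contact_force: [0.3, -0.6, 0.4]
opening: 0.598
gripper_force: 0.0
```

Request:
apply_moves(series="-0.1 0 0 0 0 0 0;-0.1 0 0 0 0 0 0;-0.1 0 0 0 0 0 0;-0.15 0 0 0 0 0 0;-0.2 0 0 0 0 0 0", squeeze=6)

```text
time_s: 38.07
tcp_pos: [565.9, 130.5, 0.8]
tool_rot: [[-0.992, -0.126, -0.0], [-0.126, 0.992, -0.0], [0.0, -0.0, -1.0]]
contact_force: [0.7, -0.5, 0.1]
opening: 0.41
gripper_force: 6.0
```

Request:
apply_moves(series="-0.25 0 0 0 0 0 0;-0.25 0 0 0 0 0 0;-0.25 0 0 0 0 0 0;-0.25 0 0 0 0 0 0")

```text
time_s: 38.4
tcp_pos: [565.8, 130.5, 0.8]
tool_rot: [[-0.992, -0.126, -0.0], [-0.126, 0.992, -0.0], [0.0, -0.0, -1.0]]
contact_force: [-0.2, -1.0, -0.2]
opening: 0.416
gripper_force: 6.0
```

It is gripped on the cylinder now: opening 0.416, about 39 mm, and no push-off. Lift gently.

Request:
apply_moves(series="-1 0 0 0 0 0 0;-1 0 0 -0.2 0 0 0;-1 0 0 -0.5 0 0 0;-1 0 0 -1 0 0 0;-1 0 0 -1.5 0 0 0", squeeze=8)

```text
time_s: 38.82
tcp_pos: [565.8, 130.5, 16.2]
tool_rot: [[-0.992, -0.126, -0.0], [-0.126, 0.992, 0.0], [0.0, 0.0, -1.0]]
contact_force: [-1.2, -0.4, 0.3]
opening: 0.411
gripper_force: 8.0
```

Request:
apply_moves(series="-1 0 0 -1 0 0 0;-1 0 0 -2.5 0 0 0;-1 0 0 -4 0 0 0;-1 0 0 -5.5 0 0 0;-1 0 0 -6 0 0 0")

```text
time_s: 39.23
tcp_pos: [567.8, 130.6, 79.2]
tool_rot: [[-0.992, -0.126, 0.005], [-0.126, 0.992, 0.0], [-0.005, -0.0, -1.0]]
contact_force: [-0.2, 1.1, -0.3]
opening: 0.413
gripper_force: 8.0
```

```bash
python3 to.py 473.7 -308.7 75.8 97; python3 -c "
from h import *
print(read_state()['opening'],read_state()['gripper_force'])"
```

```text
t 39.23 shift cm [ 14.86 -42.4    0.29] turn [-0.   0.3  0.2] j6 -1.67 rows 11.0
0.4129689959149661 7.998081790865399
```

Request:
apply_moves(series="-1 0.7 -2 0 0 0 0;-1 1.6 -4.7 0 0 0 0;-1 2.7 -7.8 0 0 0 0;-1 3.8 -11 0 0 0 0;-1 4.8 -14 0 0 0 0")

```text
time_s: 39.65
tcp_pos: [535.2, -15.7, 76.0]
tool_rot: [[-0.992, -0.126, 0.0], [-0.126, 0.992, -0.0], [-0.0, -0.0, -1.0]]
contact_force: [-0.0, 0.1, -0.2]
opening: 0.41
gripper_force: 8.0
```

Request:
apply_moves(series="-1 1.1 -3.1 0 0 0 0;-1 2.1 -6.2 0 0 0 0;-1 3.2 -9.3 0 0 0 0;-1 4.3 -12.4 0 0 0 0;-1 5.4 -15.5 0 0 0 0")

```text
time_s: 40.07
tcp_pos: [501.2, -176.5, 76.1]
tool_rot: [[-0.992, -0.126, 0.0], [-0.126, 0.992, -0.0], [-0.0, -0.0, -1.0]]
contact_force: [0.7, -0.5, 0.1]
opening: 0.411
gripper_force: 8.0
```

Request:
apply_moves(series="-1 1.1 -3 0 0 0 0;-1 2.1 -6 0 0 0 0;-1 3 -9 0 0 0 0;-1 4 -11.7 0 0 0 0;-1 4.5 -12.9 0 0 0 0")

```text
time_s: 40.48
tcp_pos: [472.7, -311.7, 76.2]
tool_rot: [[-0.992, -0.123, 0.001], [-0.123, 0.992, -0.001], [-0.0, -0.001, -1.0]]
contact_force: [-0.8, 0.1, 0.0]
opening: 0.412
gripper_force: 8.0
```

Request:
apply_moves(series="-1 0 0 0.5 0 0 0;-1 0 0 1.5 0 0 0;-1 0 0 2.5 0 0 0;-1 0 0 3 0 0 0;-1 0 0 3 0 0 0")

```text
time_s: 40.9
tcp_pos: [472.4, -306.0, 43.2]
tool_rot: [[-0.992, -0.127, -0.003], [-0.127, 0.992, 0.003], [0.003, 0.004, -1.0]]
contact_force: [0.0, 0.5, 0.0]
opening: 0.41
gripper_force: 8.0
```

Request:
apply_moves(series="-1 0 0 0 0 0 0;-1 0 0 0 0 0 0;-1 0 0 0 0 0 0;-1 0 0 0 0 0 0;-1 0 0 0 0 0 0")

```text
time_s: 41.32
tcp_pos: [473.6, -308.8, 46.2]
tool_rot: [[-0.992, -0.126, 0.001], [-0.126, 0.992, -0.001], [-0.0, -0.001, -1.0]]
contact_force: [0.7, -0.3, -0.4]
opening: 0.41
gripper_force: 8.0
```

```bash
python3 to.py 473.7 -308.7 4.8 97
```

```text
t 41.32 shift cm [-0.01  0.01  4.14] turn [-0.   0.   0.2] j6 -2.48 rows 1.0
```

Request:
apply_moves(series="-1 0 0 1 0 0 0;-1 0 0 2 0 0 0;-1 0 0 2.9 0 0 0;-1 0 0 3.4 0 0 0;-1 0 0 3.6 0 0 0")

```text
time_s: 41.73
tcp_pos: [472.3, -307.7, 7.8]
tool_rot: [[-0.992, -0.126, -0.002], [-0.126, 0.992, 0.002], [0.002, 0.003, -1.0]]
contact_force: [0.1, -0.3, -1.0]
opening: 0.414
gripper_force: 8.0
```

Request:
apply_moves(series="-1 0 0 0.1 0 0 0;-1 0 0 0.2 0 0 0;-1 0 0 0.3 0 0 0;-1 0 0 0.4 0 0 0;-1 0 0 0.5 0 0 0")

```text
time_s: 42.15
tcp_pos: [473.5, -308.9, 5.0]
tool_rot: [[-0.992, -0.126, 0.001], [-0.126, 0.992, -0.0], [-0.0, -0.001, -1.0]]
contact_force: [-0.2, -0.6, -1.2]
opening: 0.407
gripper_force: 8.0
```

Request:
apply_moves(series="-1 0 0 0 0 0 0;-1 0 0 0 0 0 0;0 0 0 0 0 0 0;0 0 0 0 0 0 0;0 0 0 0 0 0 0")

```text
time_s: 42.57
tcp_pos: [473.4, -308.8, 4.9]
tool_rot: [[-0.992, -0.126, 0.0], [-0.126, 0.992, -0.0], [-0.0, -0.0, -1.0]]
contact_force: [0.4, -0.6, 0.3]
opening: 0.501
gripper_force: 0.0
```

Request:
apply_moves(series="0 0 0 0 0 0 0;0 0 0 -1 0 0 0;0 0 0 -3 0 0 0;0 0 0 -6 0 0 0;0 0 0 -10 0 0 0")

```text
time_s: 42.98
tcp_pos: [471.6, -307.0, 103.9]
tool_rot: [[-0.992, -0.126, -0.004], [-0.126, 0.992, 0.004], [0.003, 0.004, -1.0]]
contact_force: [0.4, -1.1, 0.4]
opening: 0.498
gripper_force: 0.0
```

Request:
apply_moves(series="0 4 0 -4 0 0 0;0 8 0 -6 0 0 0;0 11 0 -6 0 0 0;0 11 0 -6 0 0 0;0 11 0 -6 0 0 0")

```text
time_s: 43.4
tcp_pos: [363.4, -323.3, 166.4]
tool_rot: [[-0.992, -0.123, 0.002], [-0.123, 0.992, -0.003], [-0.002, -0.003, -1.0]]
contact_force: [-0.3, 0.3, -0.3]
opening: 0.499
gripper_force: 0.0
```

```bash
python3 -c "
from h import *
s=read_state();print(np.round(s['tcp_pos'],1),s['time_s'])
a=snapshot('top')[:,:,::-1][120:300,140:500]; b=snapshot('side')[:,:,::-1][100:400,180:500]
a=cv2.resize(a,(500,250)); b=cv2.resize(b,(320,300))
c=cv2.resize(snapshot('side')[:,:,::-1][250:400,370:500],(260,300)); d=cv2.resize(snapshot('side')[:,:,::-1][110:190,180:310],(400,246))
o=np.zeros((550,800,3),np.uint8); o[:250,:500]=a; o[250:550,:320]=b; o[250:550,320:580]=c; o[0:246,500:800]=cv2.resize(d,(300,246))
cv2.imwrite('pics/final.png',o)"
```

```text
[ 363.4 -323.3  166.4] 43.4
```

View pics/final.png

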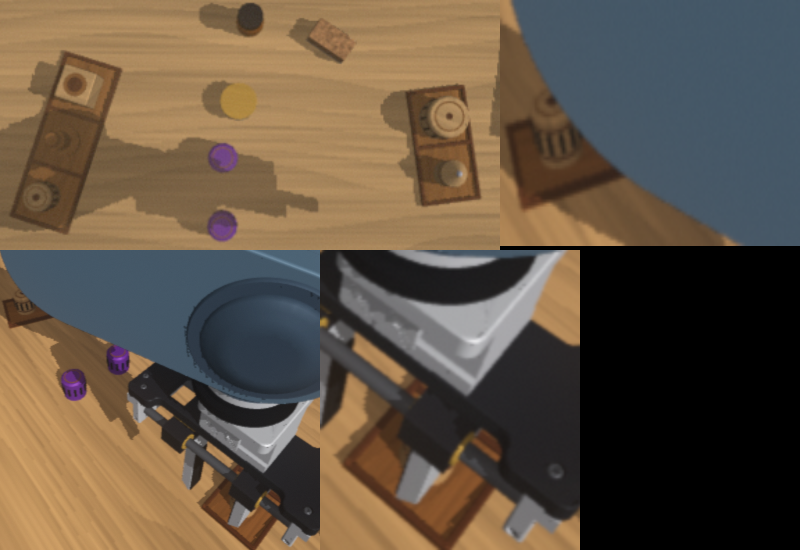

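The top view shows the stand (75,85), handle (62,137) and small drum (40,196) in the three-compartment tray. The large drum (447,117) and whipping top (453,172) are in the two-compartment tray. The tin, jar, sanding block and purple drums are where they were. The arm is clear, so I'm handing in.

```bash
python3 -c "
from station import *
print(finish_job())"
```

```text
the job is handed in; nothing more can be done
None
```

The job is handed in: in the last picture all five pieces stood upright in their compartments and the tin, jar, sanding block and purple drums were where they began, at about 43 s of the 134 s allowed; grips slipped twice on the small drum and once on the whipping top before they held.

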